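# Nest the workshop pans in the pail, handles fanned

### The job

Put the two glue pans away: first swing the pail's wire handle all the way over and down onto the far side of the pail, to free the mouth. Then stand the large pan flat in the pail and after that the small pan flat in the large one, with both pan handles pointing to the near side of the pail, opposite its wire handle, and turned about a quarter turn apart so that they clear each other. Leave everything else on the bench where it is.

Things in the scene. Friction and masses are not known exactly. Their poses are not given: they have to be found in the camera images.
- pail: low round metal pail fixed on a dark wooden base 150 x 150 x 18 mm. Origin under the base's centre, on the bench, z up. Inner floor 23 mm above the origin, 56 mm in radius; rim 80 mm above the origin, 70 mm outer and 66 mm inner radius. y runs along the bail's hinge line; x points away from the robot, within 20 degrees: +x is the far side, -x the near side.
- bail (a joint): swinging wire handle (bail) of the pail: 0 = lying level on the near (-x) side, 1.57 = upright over the mouth, 3.14 = lying level on the far (+x) side, against its stop. It stays where it is left; turning it takes about 0.11 N m (1 N at its grip) plus its own weight (90 g).
- bail_hinge (a point): middle of the bail's hinge line: on the pail's axis, 68 mm above the bench; the line runs along the pail's y. Axes are those of pail.
- bail_grip (a point): middle of the wooden roller on the bail, 18 mm in diameter, 70 mm long along the pail's y, 105 mm from the hinge line. The roller is fixed on the bail and turns with it; the axes turn with the bail. The bail's wire is 6 mm thick and 158 mm wide at the hinge.
- pan_large: larger steel pan with a wooden handle: foot 46 and rim 52 mm in outer radius, 70 mm high, wall 3 mm, floor 4 mm thick, about 0.26 kg. Origin at the centre of its underside, z out of its mouth, x towards its handle. Starts standing on rack_a, leaning 30 degrees with the board, handle uphill, up to 46 degrees to either side.
- pan_large_grip (a point): centre of the large pan's wooden grip: 111 mm from the pan's axis along its x and 88 mm above its underside.  Grip 72 long, 20 wide, 22 deep; with the 7 mm thick tang before it, it rises 20 degrees from the rim's plane going outward. Axes are the pan's.
- pan_small: smaller but slightly taller steel pan with a wooden handle: foot 31 and rim 38 mm in outer radius, 75 mm high, wall 3 mm, about 0.18 kg. Origin at the centre of its underside, z out of its mouth, x towards its handle. Starts standing on rack_b, leaning 30 degrees with the board, handle uphill, up to 46 degrees to either side.
- pan_small_grip (a point): centre of the small pan's wooden grip: 97 mm from the pan's axis along its x and 93 mm above its underside. Grip 72 long, 20 wide, 22 deep; with the 7 mm thick tang before it, it rises 20 degrees from the rim's plane going outward. Axes are the pan's.
- rack_a: plywood draining stand fixed to the bench: board 160 x 170 mm (x, y) sloping up 30 degrees away from the robot, with a wooden lip 10 mm high along its lower, near edge. Origin at the centre of the board's upper face, 55 mm above the bench; x uphill, y along the board, z out of it. The large pan stands on it.
- rack_b: plywood draining stand fixed to the bench: board 160 x 170 mm (x, y) sloping up 30 degrees away from the robot, with a wooden lip 10 mm high along its lower, near edge. Origin at the centre of the board's upper face, 55 mm above the bench; x uphill, y along the board, z out of it. The small pan stands on it. The two stands and the pail stand side by side in any order.
- offcut: bystander, loose: wooden offcut block 90 x 45 x 35 high (mm); origin at its underside. Not part of the job.
- clamp: bystander, loose: small steel clamp lying flat, 115 x 45 x 30 high (mm); origin at its underside. Not part of the job.
- nail_cup: bystander, loose: dark steel cup of 52 mm diameter, 50 high (mm); origin at its underside. Not part of the job.
- filler_jar: bystander, loose: white jar with steel lid, 48 mm diameter, 55 high (mm); origin at its underside. Not part of the job.
- glue_bottle: bystander, loose: white plastic bottle, 60 mm diameter, 170 high (mm); origin at its underside. Not part of the job.
- hammer: bystander, loose: hammer lying flat, under 40 high (mm); origin at its underside. Not part of the job.
- driver: bystander, loose: wooden-handled screwdriver lying flat, under 40 high (mm); origin at its underside. Not part of the job.
- sandblock: bystander, loose: cork sanding block 110 x 65 x 40 high (mm); origin at its underside. Not part of the job.
Things that resemble listed ones, but are neither listed nor needed, are in the scene too. What is shaped like the pan_small but red is not meant.

How it is judged:
By the outcome, as a careful person would: the job done as asked, in the order asked, and still so for the second after the job is handed in, with the robot touching nothing.
It also fails if it takes over 72 s, if anything falls off the work surface, if the arm or the gripper's body presses on something with over 40 N, if the wrist force passes 120 N, or if a joint passes its speed limit or range.

### The arm

A 7-joint arm with a two-finger parallel gripper is mounted at the origin on the work surface. World frame = base frame: x ahead of the robot, y to its left, z up, the work surface at z = 0. Lengths are in m, angles in rad, forces in N, time in s.
With the tool pointing down it reaches from about 0.4 to 0.875 m from the base axis. Payload 4.4 kg.
Tool frame: the origin (TCP) lies between the finger pads; the fingertips stand 11 mm ahead of it and the grasp point (between the pads) lies 8 mm behind it; z points along the fingers, y is the direction in which the jaws open and shut (so a half turn about z gives the same grasp; the last joint's range is limited). The gripper opens to 85 mm and grips with 20 to 120 N. Pads are 22 mm wide; open, the fingers measure 114 mm over their backs; the gripper's body (76 mm by 85 mm) begins 54 mm behind the grasp point. The pads swing forward as they close: fully open they stand 13 mm farther back than shut.
Start: joints at [1.236, 0.628, 0.038, 1.517, -0.027, 0.996, -0.02], TCP at [0.173, -0.627, 0.242] pointing down, gripper open.
Joint ranges: [-3.06, 3.06], [-0.37, 2.12], [-1.25, 1.32], [0.18, 2.47], [-1.1, 4.24], [0.23, 1.98], [-2.94, 2.94]. Speed limits (rad/s): [2.57, 2.57, 3.14, 3.14, 3.14, 3.14, 3.14].

### API

Orientations are given as a unit quaternion [x, y, z, w].
In Python, from rig import get_obs, snapshot, hand_in gives the robot as it stands.
- The arm moves only by the tool jog_arm, never from a script. Its argument "steps" is a list of rows, each a list of 7 numbers: the shift along the tool's x, y, z in m, then the turn, a rotation vector about the tool's x, y, z in degrees, then the opening, from -1 (shut) to 1 (fully open). A call has exactly 8 rows; each row is the pose to reach, as a shift and turn from the pose commanded when the call began, along the tool's axes at that moment; what a row does not reach only later rows make up. A row lasts 1/12 s, in which the tool goes at most 41.7 mm and 7.16 degrees, less where a joint would pass 70% of its speed; a pose out of reach is approached as far as the arm can. A call with a gripper value outside its range is refused whole. The fingers move at their own pace and stop on an object; "force" is the grip in N (left out, the last holds). Time passes only in rows, so rows that repeat a pose let the fingers close, or fill a call up. It gives the time, the measured TCP pose, the force and the opening at its end, in the units of the state.
- get_obs(): the state, without advancing time (a new reading comes with each control period).
- snapshot(name): name is "scene" or "top"; returns a dict with "pixels" (384x512x3 uint8, red, green, blue), "depth" (384x512 float32, m along the optical axis (not along the pixel's ray), 0 where there is no reading), "fov_y" (degrees; the focal length in pixels is half the picture's height over the tangent of half this angle, whatever the lens; pixels are square), "cx", "cy" (the principal point, pixels), "R" (3x3) and "t" (3): a world point X has camera coordinates R X + t. Camera axes: x right, y down, z forward; pixel columns grow to the right and rows downward; lengths in m; the calibration is good to about 2 mm. A picture is of the moment at which its call begins.
- hand_in(): hands the job in, once; it reports no verdict.
The state is a dict: "time": time; "qpos": joint angles; "joint_vel": joint speeds; "joint_torque": joint torques, N m; "eef_pos": TCP position; "tool_rot": TCP orientation; "force": force on the tool from outside, world axes, zero at the start; "moment": the same for the moment, N m; "width": opening from 0.0 (shut) to 1.0 (fully open).
Only numpy, scipy, OpenCV 4.12 (cv2) and the standard library are available. Lean on these libraries where they do the work, as an engineer would, in place of code of your own. Each camera call takes 0.05 s, during which the arm holds its last target.

## Working session

There is one attempt and no reset: what is moved stays moved. The work goes in short steps, Python scripts to look and compute and a tool call to move; the robot and the scene stay as the last step left them, time stands still between calls to the robot, and variables do not carry over. Pictures are saved under pics/ and viewed, and the job is handed in when it is done.

Besides the shell and the picture viewer there is one more tool, called as a command line: name --pt "numbers of a row" for each row, then --argument value for the rest. jog_arm: Moves the arm, as the interface text tells. Its arguments: {"type":"object","properties":{"steps":{"type":"array","items":{"type":"array","items":{"type":"number"}}},"force":{"type":"number"}},"required":["steps"]}

```bash
ls -la; mkdir -p pics; cat > h.py <<'E'
import numpy as np, cv2
from rig import get_obs, snapshot, hand_in
def take(name,tag):
    s=snapshot(name); np.savez(f'pics/{tag}.npz',**s)
    cv2.imwrite(f'pics/{tag}.png',cv2.cvtColor(s['pixels'],cv2.COLOR_RGB2BGR)); return s
def load(tag): return dict(np.load(f'pics/{tag}.npz'))
def cloud(s):
    d=s['depth']; H,W=d.shape; f=H/2/np.tan(np.radians(float(s['fov_y']))/2)
    u,v=np.meshgrid(np.arange(W),np.arange(H))
    c=np.stack([(u-s['cx'])/f*d,(v-s['cy'])/f*d,d],-1)
    P=(c-s['t'])@s['R']; P[d==0]=np.nan; return P
def proj(s,X):
    H=s['depth'].shape[0]; f=H/2/np.tan(np.radians(float(s['fov_y']))/2)
    c=np.asarray(X)@s['R'].T+s['t']; return c[...,:2]/c[...,2:]*f+np.array([s['cx'],s['cy']])
E
python3 - <<'E'
from h import *
o=get_obs(); print(o)
for n in('scene','top'):
    s=take(n,n+'0'); print(n,s['fov_y'],s['cx'],s['cy'],s['R'],s['t'])
E
```

```text
total 12
drwxr-xr-x  3 agent agent 4096 Dec  7 15:33 .
drwxr-xr-x 23 root  root  4096 Dec  7 15:33 ..
drwxr-xr-x  2 agent agent 4096 Dec  7 15:33 pics
{'time': 0.0, 'qpos': array([ 1.23618985,  0.62937306,  0.03843142,  1.51835621, -0.02698262,
        0.99629372, -0.01998942]), 'joint_vel': array([-0.00065621,  0.00052304,  0.000519  ,  0.00141632, -0.00076092,
       -0.00036882, -0.00083265]), 'joint_torque': array([ 1.13346584e-04, -5.63398182e+01,  1.22601639e+00, -1.93443561e+01,
        1.09586355e-02,  1.05283907e-02, -4.98002791e-06]), 'eef_pos': array([ 0.17249797, -0.62607193,  0.2413752 ]), 'tool_rot': array([ 9.90979088e-01,  1.34013182e-01, -1.45367896e-04, -9.45164153e-04]), 'force': array([-0.22562118, -0.31751108, -0.14522937]), 'moment': array([-0.03089833,  0.00154256, -0.00508511]), 'width': 0.9996344706013013}
scene 44.154436691728364 259.9302199778807 185.94718392951557 [[ 0.1298808   0.99136815 -0.0178933 ]
 [ 0.57869229 -0.09044451 -0.81051528]
 [-0.80513739  0.09491566 -0.58544411]] [-0.11219308 -0.20998689  2.10740823]
top 51.91735055190335 257.5360799867582 186.31747172804123 [[-0.0077179  -0.99994018  0.00775061]
 [-0.99708293  0.00710681 -0.07599425]
 [ 0.07593462 -0.00831452 -0.99707813]] [0.03724144 0.51588795 1.3753256 ]
```

View pics/scene0.png

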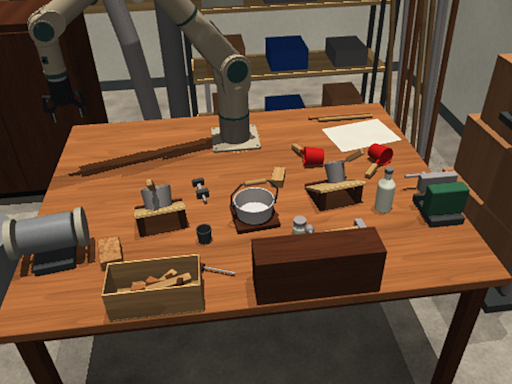

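View pics/top0.png

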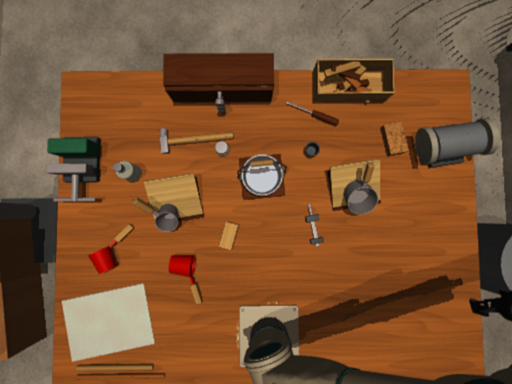

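```bash
python3 - <<'E'
from h import *
s=load('top0');t=cv2.cvtColor(s['pixels'],cv2.COLOR_RGB2BGR)
a=cv2.resize(t[150:250,120:220],(400,400),interpolation=cv2.INTER_CUBIC)
b=cv2.resize(t[140:240,300:400],(400,400),interpolation=cv2.INTER_CUBIC)
cv2.imwrite('pics/c1.png',np.hstack([a,b]))
c=cv2.resize(t[130:230,215:315],(500,500),interpolation=cv2.INTER_CUBIC)
cv2.imwrite('pics/c2.png',c)
s=load('scene0');t=cv2.cvtColor(s['pixels'],cv2.COLOR_RGB2BGR)
cv2.imwrite('pics/c3.png',cv2.resize(t[130:250,120:380],None,fx=3,fy=3,interpolation=cv2.INTER_CUBIC))
E
```

```text
(no output)
```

View pics/c1.png

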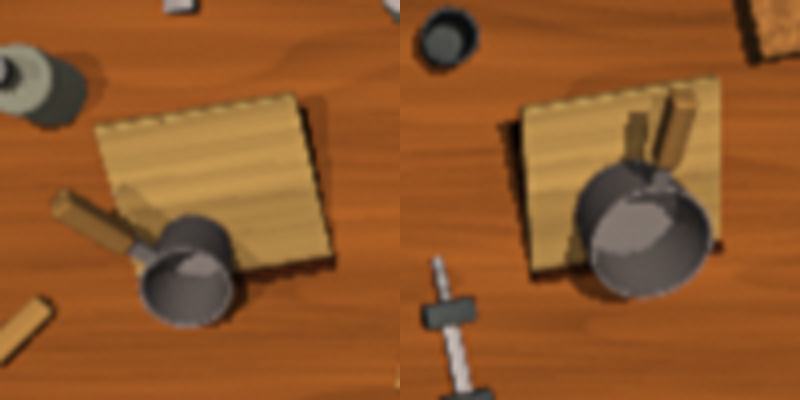

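View pics/c2.png

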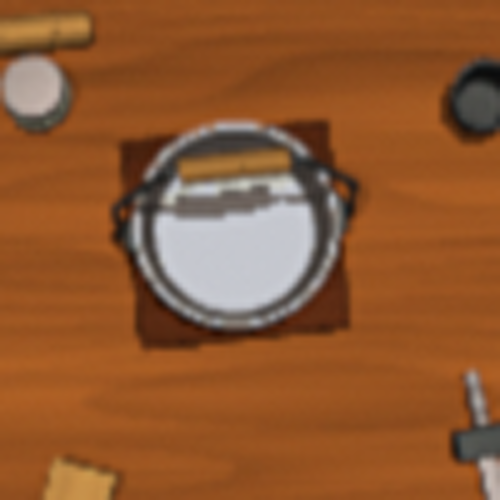

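View pics/c3.png

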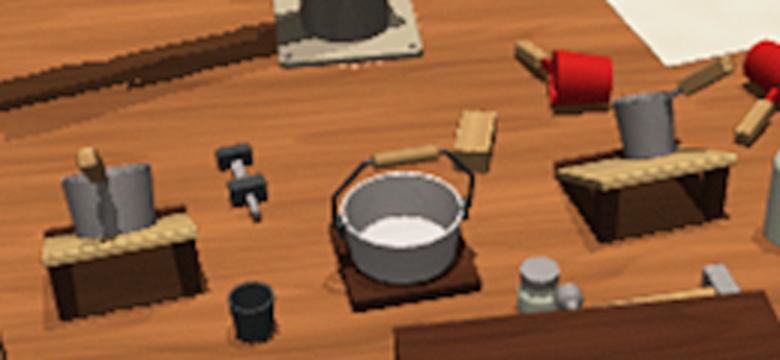

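```bash
python3 - <<'E'
from h import *
np.set_printoptions(precision=4,suppress=True)
for n in('top0','scene0'):
    s=load(n);P=cloud(s);print(n,'cam',-s['R'].T@s['t'])
    if n=='top0':
        Q=P[140:215,225:300].reshape(-1,3); 
        for lo,hi in((.01,.022),(.022,.035),(.07,.09),(.1,.2)):
            m=Q[(Q[:,2]>lo)&(Q[:,2]<hi)]; print(lo,hi,len(m),m.mean(0),m.min(0),m.max(0))
        m=Q[(Q[:,2]>.076)&(Q[:,2]<.084)]
        A=np.c_[2*m[:,:2],np.ones(len(m))]; x=np.linalg.lstsq(A,(m[:,:2]**2).sum(1),rcond=None)[0]; print('rim circ',x[:2],np.sqrt(x[2]+x[:2]@x[:2]))
        b=Q[(Q[:,2]>.012)&(Q[:,2]<.0225)]
        print('base rect',cv2.minAreaRect((b[:,:2]*1000).astype(np.float32)))
        r=Q[(Q[:,2]>.1)]; print(r)
E
```

```text
top0 cam [0.4102 0.045  1.4102]
0.01 0.022 682 [0.538  0.0216 0.0184] [ 0.4715 -0.0606  0.0102] [0.6657 0.1449 0.022 ]
0.022 0.035 543 [0.5473 0.0214 0.0252] [ 0.4781 -0.0598  0.022 ] [0.663  0.148  0.0347]
0.07 0.09 225 [0.5544 0.0198 0.078 ] [ 0.4851 -0.06    0.0703] [0.6191 0.0998 0.0871]
0.1 0.2 188 [0.5757 0.0221 0.1662] [ 0.5509 -0.0607  0.1036] [0.5907 0.1019 0.1823]
rim circ [0.5515 0.0195] 0.06797234400261488
base rect ((570.000732421875, 43.77793884277344), (191.44227600097656, 195.56874084472656), 5.546456813812256)
[[ 0.5907 -0.0117  0.1735]
 [ 0.588   0.0167  0.1717]
 [ 0.5875  0.0137  0.1749]
 [ 0.5878  0.0104  0.1731]
 [ 0.5875  0.0073  0.175 ]
 [ 0.5877  0.0041  0.1734]
 [ 0.587   0.0011  0.178 ]
 [ 0.5875 -0.0022  0.1741]
 [ 0.5877 -0.0054  0.1725]
 [ 0.587  -0.0084  0.1773]
 [ 0.5869 -0.0115  0.1779]
 [ 0.5853  0.0484  0.1697]
 [ 0.5849  0.0453  0.1725]
 [ 0.5847  0.0421  0.1738]
 [ 0.5842  0.0389  0.177 ]
 [ 0.5839  0.0358  0.179 ]
 [ 0.5844  0.0326  0.175 ]
 [ 0.5848  0.0294  0.1721]
 [ 0.584   0.0232  0.1779]
 [ 0.5843  0.02    0.1756]
 [ 0.5846  0.0168  0.1729]

[... 3846 characters left out ...]
.0741  0.16  ]
 [ 0.5707 -0.0561  0.1278]
 [ 0.5718 -0.0601  0.1191]
 [ 0.5664  0.0874  0.144 ]
 [ 0.5661  0.0841  0.1464]
 [ 0.5656  0.0808  0.1501]
 [ 0.569  -0.0571  0.115 ]
 [ 0.5695 -0.0607  0.1109]
 [ 0.5642  0.091   0.1357]
 [ 0.5631  0.0874  0.1442]
 [ 0.5635  0.0843  0.1405]
 [ 0.5668 -0.0578  0.1055]
 [ 0.5623  0.0979  0.1241]
 [ 0.5614  0.0944  0.132 ]
 [ 0.5611  0.091   0.1342]
 [ 0.5603  0.0876  0.1402]
 [ 0.5637 -0.0579  0.1036]
 [ 0.5591  0.1013  0.1236]
 [ 0.5586  0.0978  0.1274]
 [ 0.5578  0.0943  0.1341]
 [ 0.5557  0.1012  0.1245]
 [ 0.5561  0.0981  0.121 ]
 [ 0.554   0.1019  0.1099]
 [ 0.5536  0.0984  0.1135]
 [ 0.5509  0.0987  0.1075]]
scene0 cam [ 1.8328 -0.1078  1.0616]
```

```bash
python3 - <<'E'
from h import *
np.set_printoptions(precision=4,suppress=True)
s=load('scene0');P=cloud(s)
Q=P[170:240,220:290].reshape(-1,3); Q=Q[~np.isnan(Q[:,0])]
for lo,hi in((.012,.022),(.076,.084),(.12,.25)):
    m=Q[(Q[:,2]>lo)&(Q[:,2]<hi)]; print(lo,hi,len(m),m.mean(0),m.min(0),m.max(0))
m=Q[(Q[:,2]>.14)];print(m[np.argsort(m[:,1])][::3])
E
```

```text
0.012 0.022 470 [0.5802 0.0221 0.0184] [ 0.3203 -0.0632  0.012 ] [0.6379 0.1667 0.0219]
0.076 0.084 185 [0.5523 0.0144 0.0795] [ 0.4812 -0.0618  0.0761] [0.6247 0.0985 0.084 ]
0.12 0.25 316 [0.6946 0.0295 0.1637] [ 0.562  -0.0599  0.1203] [0.8594 0.0997 0.1837]
[[ 0.581  -0.0462  0.1404]
 [ 0.5807 -0.0427  0.1439]
 [ 0.5845 -0.0393  0.1543]
 [ 0.5823 -0.0325  0.156 ]
 [ 0.5834 -0.0289  0.1645]
 [ 0.5824 -0.0253  0.1714]
 [ 0.8416 -0.0196  0.1594]
 [ 0.5827 -0.0188  0.1708]
 [ 0.5863 -0.016   0.1691]
 [ 0.84   -0.0137  0.161 ]
 [ 0.5847 -0.0124  0.1716]
 [ 0.8439 -0.0113  0.1604]
 [ 0.5947 -0.0098  0.1823]
 [ 0.5821 -0.0087  0.1773]
 [ 0.6    -0.0072  0.1818]
 [ 0.5891 -0.0062  0.178 ]
 [ 0.8403 -0.0052  0.1602]
 [ 0.592  -0.0036  0.1677]
 [ 0.5887 -0.003   0.1734]
 [ 0.5799 -0.0019  0.179 ]
 [ 0.5926 -0.0001  0.1758]
 [ 0.5883  0.0004  0.1766]
 [ 0.8459  0.0026  0.1603]
 [ 0.5915  0.0032  0.1746]
 [ 0.584   0.0041  0.1772]
 [ 0.8454  0.0056  0.1632]
 [ 0.5879  0.0068  0.1717]
 [ 0.8486  0.008   0.162 ]
 [ 0.5941  0.0097  0.1837]
 [ 0.587   0.0101  0.1707]
 [ 0.8406  0.0118  0.1581]
 
[... 1108 characters left out ...]
 0.8555  0.0552  0.1618]
 [ 0.5837  0.0564  0.1673]
 [ 0.8468  0.0566  0.1613]
 [ 0.8495  0.059   0.1597]
 [ 0.5755  0.0609  0.1731]
 [ 0.8471  0.0623  0.1571]
 [ 0.8567  0.0635  0.1618]
 [ 0.8535  0.0641  0.1625]
 [ 0.8385  0.0666  0.1603]
 [ 0.8517  0.0672  0.1605]
 [ 0.5709  0.0682  0.1691]
 [ 0.8536  0.0698  0.1581]
 [ 0.5769  0.0706  0.169 ]
 [ 0.858   0.0718  0.1617]
 [ 0.8506  0.0731  0.1625]
 [ 0.8415  0.0747  0.1618]
 [ 0.8552  0.0752  0.1588]
 [ 0.5731  0.0777  0.1535]
 [ 0.8528  0.0785  0.16  ]
 [ 0.8443  0.0799  0.1636]
 [ 0.5703  0.0815  0.1469]
 [ 0.8449  0.0827  0.16  ]
 [ 0.8546  0.0838  0.1609]
 [ 0.5685  0.0851  0.1453]
 [ 0.8557  0.0866  0.1577]
 [ 0.8462  0.0882  0.1604]]
```

```bash
cat > fit.py <<'E'
from h import *
from scipy.optimize import least_squares
np.set_printoptions(precision=4,suppress=True)
def pts(tag,box):
    s=load(tag);P=cloud(s).reshape(-1,3);C=s['pixels'].reshape(-1,3).astype(float)
    (x0,x1),(y0,y1)=box
    m=(P[:,0]>x0)&(P[:,0]<x1)&(P[:,1]>y0)&(P[:,1]<y1)&(P[:,2]>.008)
    return P[m],C[m]
def circ(m):
    A=np.c_[2*m,np.ones(len(m))]; x=np.linalg.lstsq(A,(m**2).sum(1),rcond=None)[0]; return x[:2],np.sqrt(x[2]+x[:2]@x[:2])
for nm,box,H,R,gz,gr in(('large',((.38,.68),(-.42,-.15)),.070,.052,.088,.111),('small',((.3,.62),(.15,.46)),.075,.038,.093,.097)):
    for tag in('top0','scene0'):
        P,C=pts(tag,box)
        sat=(C.max(1)-C.min(1))/C.max(1)
        br=sat>.3
        # board plane: ransac with fixed 30deg-ish
        Q=P[br&(P[:,2]<.11)&(P[:,2]>.02)]
        best=(0,)
        rng=np.random.default_rng(0)
        for _ in range(800):
            a=Q[rng.choice(len(Q),3,False)]; n=np.cross(a[1]-a[0],a[2]-a[0]); l=np.linalg.norm(n)
            if l<1e-6: continue
            n/=l; n*=np.sign(n[2])
            if abs(n[2]-.866)>.04: continue
            k=(abs((Q-a[0])@n)<.003).sum()
            if k>best[0]: best=(k,n,a[0])
        if best[0]==0: print('none');continue
        q=Q[abs((Q-best[2])@best[1])<.004]; c=q.mean(0); n=np.linalg.svd(q-c)[2][2]; n*=np.sign(n[2])
        tilt=np.degrees(np.arccos(n[2])); yaw=np.degrees(np.arctan2(-n[1],-n[0]))
        ux=np.array([0,0,1])-n*n[2]; ux/=np.linalg.norm(ux); uy=np.cross(n,ux)
        L=np.c_[(P-c)@ux,(P-c)@uy,(P-c)@n]
        rc=cv2.minAreaRect((L[(abs(L[:,2])<.004)&br][:,:2]*1000).astype(np.float32))
        print(nm,tag,len(q),'tilt',tilt,'uphill az',yaw, 'rect',rc)
        m=L[(abs(L[:,2]-H)<.004)&~br]
        if len(m)>10:
            print('  rim n',len(m),circ(m[:,:2]))
        h=L[br&(L[:,2]>H+.005)&(L[:,2]<.13)]
        if len(h)>5:
            print('  handle n',len(h),h.mean(0)); 
            cc=circ(m[:,:2])[0]; d=h[:,:2].mean(0)-cc; d/=np.linalg.norm(d)
            rr=(h[:,:2]-cc)@d
            o=c+ux*cc[0]+uy*cc[1]; dx=ux*d[0]+uy*d[1]
            print('  origin',o,'az-in-board',np.degrees(np.arctan2(d[1],d[0])),'r range',rr.min(),rr.max(),'grip',o+dx*gr+n*gz,'pan x',dx,'n',n, 'rim world', o+n*H)
            print('  hz',h[:,2].min(),h[:,2].max())
E
python3 fit.py
```

```text
large top0 1053 tilt 29.950539351183103 uphill az 8.52717370027874 rect ((-31.034454345703125, 24.687515258789062), (179.5999755859375, 245.42587280273438), 1.052423119544983)
  rim n 87 (array([-0.0466, -0.014 ]), np.float64(0.0504699322980729))
  handle n 156 [ 0.0643 -0.0247  0.0968]
  origin [ 0.4977 -0.3088  0.0437] az-in-board -5.503893759717866 r range 0.06310051724400709 0.14386888692661412 grip [ 0.5505 -0.3117  0.1751] pan x [0.8671 0.033  0.497 ] n [-0.4937 -0.074   0.8665] rim world [ 0.4632 -0.314   0.1043]
  hz 0.07591785028631996 0.11154305716893578
large scene0 315 tilt 28.484767550054453 uphill az 9.056497232510198 rect ((-36.715641021728516, 31.066932678222656), (229.48977661132812, 184.94139099121094), 89.89277648925781)
  rim n 28 (array([-0.0595,  0.0001]), np.float64(0.04885411634381395))
  handle n 75 [ 0.0684 -0.014   0.0947]
  origin [ 0.496  -0.31    0.0441] az-in-board -6.295842472151714 r range 0.07606377700514845 0.15030223389270064 grip [ 0.5523 -0.3134  0.174 ] pan x [0.88   0.0292 0.474 ] n [-0.471  -0.0751  0.8789] rim world [ 0.4631 -0.3153  0.1056]

[... 465 characters left out ...]
82] pan x [0.6623 0.6139 0.4295] n [-0.4879 -0.0817  0.8691] rim world [0.3976 0.3404 0.1009]
  hz 0.08071479845424426 0.1174421320944719
small scene0 334 tilt 28.81329185172444 uphill az 9.533757636012302 rect ((-10.397064208984375, 13.263137817382812), (261.68646240234375, 196.29949951171875), 10.778213500976562)
  rim n 24 (array([-0.0545,  0.0452]), np.float64(0.03235499785119374))
  handle n 113 [0.0253 0.0892 0.0961]
  origin [0.4421 0.3496 0.0414] az-in-board 28.861586336108637 r range 0.04792718974726607 0.12059887084989165 grip [0.4635 0.4007 0.1639] pan x [0.6768 0.6031 0.4221] n [-0.4753 -0.0798  0.8762] rim world [0.4064 0.3436 0.1072]
  hz 0.08034325120859971 0.11419757591615723
```

```bash
python3 - <<'E'
from h import *
np.set_printoptions(precision=4,suppress=True)
s=load('top0');P=cloud(s);C=s['pixels'].astype(float)
sat=(C.max(2)-C.min(2))/C.max(2)
Q=P[150:180,240:290];S=sat[150:180,240:290]
m=Q[(Q[...,2]>.155)&(S>.35)]
c,d=m.mean(0),np.linalg.svd(m-m.mean(0))[2][0];t=(m-c)@d
print('roller',len(m),c,d,t.min(),t.max(),c+d*(t.min()+t.max())/2,np.degrees(np.arctan2(-d[0],d[1])))
Q=P.reshape(-1,3);k=(abs(Q[:,0]-.55)<.1)&(abs(Q[:,1]-.02)<.1)&(Q[:,2]>.013)&(Q[:,2]<.0215)&(np.hypot(Q[:,0]-.5515,Q[:,1]-.0195)>.073)
print('base',cv2.minAreaRect((Q[k][:,:2]*1000).astype(np.float32)),k.sum())
E
```

```text
roller 107 [0.5792 0.0207 0.1768] [-0.0849  0.9962  0.0166] -0.05232646179019029 0.034607003406384396 [0.5799 0.0119 0.1766] 4.873451666619338
base ((551.385986328125, 19.471912384033203), (150.2543487548828, 149.35659790039062), 5.888148784637451) 318
```

```bash
cat >> h.py <<'E'
from scipy.spatial.transform import Rotation as Ro
np.set_printoptions(precision=4,suppress=True)
def st():
    o=get_obs(); R=Ro.from_quat(o['tool_rot'])
    print('t',round(o['time'],2),'p',o['eef_pos'],'F',np.round(o['force'],1),'w',round(o['width'],3),'q',np.round(o['qpos'],2)); return o,R
def rel(p,Rt=None,base=None):
    """targets -> shift(mm) & rotvec(deg) in tool axes; base=(pos,R)"""
    o=get_obs(); P,R=(o['eef_pos'],Ro.from_quat(o['tool_rot'])) if base is None else base
    d=R.inv().apply(np.asarray(p)-P)
    rv=np.zeros(3) if Rt is None else np.degrees((R.inv()*Rt).as_rotvec())
    return np.round(d,4),np.round(rv,2)
pc=np.array([.5514,.0195,0]);yaw=np.radians(5.9)
xp=np.array([np.cos(yaw),np.sin(yaw),0]);yp=np.array([-np.sin(yaw),np.cos(yaw),0])
def down(az): # tool down, tool x at azimuth az (deg)
    a=np.radians(az); x=np.array([np.cos(a),np.sin(a),0]); z=np.array([0,0,-1.]); return Ro.from_matrix(np.c_[x,np.cross(z,x),z])
E
python3 - <<'E'
from h import *
o,R=st(); print(R.as_matrix())
for x,z in((-.005,.26),(-.005,.131)): print(rel(pc+xp*x+[0,0,z],down(5.9)))
E
```

```text
t 0.1 p [ 0.1725 -0.6261  0.2415] F [ 0.2 -0.3 -0.1] w 1.003 q [ 1.24  0.63  0.04  1.52 -0.03  1.   -0.02]
[[ 0.9641  0.2656 -0.0005]
 [ 0.2656 -0.9641  0.0017]
 [-0.     -0.0017 -1.    ]]
(array([ 0.5318, -0.5227, -0.0176]), array([-0.1 ,  0.01,  9.5 ]))
(array([ 0.5318, -0.5224,  0.1114]), array([-0.1 ,  0.01,  9.5 ]))
```

jog_arm --pt "0.0266 -0.0261 -0.004 0 0 1 -1" --pt "0.0532 -0.0522 -0.008 0 0 2 -1" --pt "0.0798 -0.0784 -0.012 0 0 3 -1" --pt "0.1064 -0.1045 -0.016 0 0 4 -1" --pt "0.133 -0.1307 -0.02 0 0 5 -1" --pt "0.1595 -0.1568 -0.02 0 0 6 -1" --pt "0.186 -0.183 -0.02 0 0 7 -1" --pt "0.2127 -0.209 -0.02 0 0 8 -1"

```text
time: 0.77
eef_pos: [0.3226, -0.3668, 0.2622]
tool_rot: [0.998, 0.064, -0.0, -0.0]
force: [0.5, -0.9, -0.8]
width: 0.002
```

```bash
python3 - <<'E'
from h import *
st()
for x,z in((-.005,.26),(-.005,.131)): print(rel(pc+xp*x+[0,0,z],down(5.9)))
E
```

```text
t 0.77 p [ 0.3226 -0.3668  0.2622] F [ 0.5 -0.9 -0.8] w 0.002 q [ 0.75  0.37  0.06  1.93 -0.03  0.84 -0.62]
(array([ 0.2713, -0.3541,  0.0023]), array([-0.02,  0.01,  1.44]))
(array([ 0.2713, -0.354 ,  0.1313]), array([-0.02,  0.01,  1.44]))
```

jog_arm --pt "0.024 -0.0315 0 0 0 0.5 -1" --pt "0.048 -0.063 0 0 0 1 -1" --pt "0.072 -0.0945 0 0 0 1.44 -1" --pt "0.096 -0.126 0 0 0 1.44 -1" --pt "0.12 -0.1575 0 0 0 1.44 -1" --pt "0.144 -0.189 0 0 0 1.44 -1" --pt "0.168 -0.2205 0 0 0 1.44 -1" --pt "0.192 -0.252 0 0 0 1.44 -1"

```text
time: 1.43
eef_pos: [0.4805, -0.0922, 0.2622]
tool_rot: [0.999, 0.052, -0.0, 0.0]
force: [-0.5, 0.1, -0.5]
width: -0.001
```

```bash
python3 - <<'E'
from h import *
st()
for x,z in((-.005,.26),(-.005,.131)): print(rel(pc+xp*x+[0,0,z],down(5.9)))
E
```

```text
t 1.43 p [ 0.4805 -0.0922  0.2622] F [-0.5  0.1 -0.5] w -0.001 q [ 0.14  0.37 -0.01  1.93  0.01  0.84 -1.34]
(array([ 0.0771, -0.1037,  0.0022]), array([0.  , 0.02, 0.06]))
(array([ 0.0771, -0.1038,  0.1312]), array([0.  , 0.02, 0.06]))
```

jog_arm --pt "0.019 -0.026 0 0 0 0 -1" --pt "0.038 -0.052 0 0 0 0 -1" --pt "0.058 -0.078 0 0 0 0 -1" --pt "0.077 -0.104 0.002 0 0 0 -1" --pt "0.077 -0.104 0.035 0 0 0 -1" --pt "0.077 -0.104 0.068 0 0 0 -1" --pt "0.077 -0.104 0.1 0 0 0 -1" --pt "0.077 -0.104 0.131 0 0 0 -1"

```text
time: 2.1
eef_pos: [0.5455, 0.0176, 0.1297]
tool_rot: [0.999, 0.052, -0.0, 0.0]
force: [0.2, -1.3, -0.9]
width: 0.001
```

jog_arm --pt "0.01 0 0 0 0 0 -1" --pt "0.02 0 0 0 0 0 -1" --pt "0.03 0 0 0 0 0 -1" --pt "0.04 0 0 0 0 0 -1" --pt "0.05 0 0 0 0 0 -1" --pt "0.06 0 0 0 0 0 -1" --pt "0.07 0 0 0 0 0 -1" --pt "0.076 0 0 0 0 0 -1"

```text
time: 2.77
eef_pos: [0.6193, 0.0251, 0.1297]
tool_rot: [0.999, 0.052, -0.003, 0.0]
force: [-6.4, -1.0, -3.4]
width: -0.004
```

```bash
python3 - <<'E'
from h import *
st(); take('top','t1'); s=take('scene','s1')
cv2.imwrite('pics/s1c.png',cv2.resize(cv2.cvtColor(s['pixels'][120:260,180:340],cv2.COLOR_RGB2BGR),None,fx=4,fy=4,interpolation=cv2.INTER_CUBIC))
E
```

```text
t 2.77 p [0.6193 0.0251 0.1297] F [-6.4 -1.  -3.4] w -0.004 q [-0.07  0.72 -0.03  1.7   0.03  0.73 -1.58]
```

View pics/s1c.png

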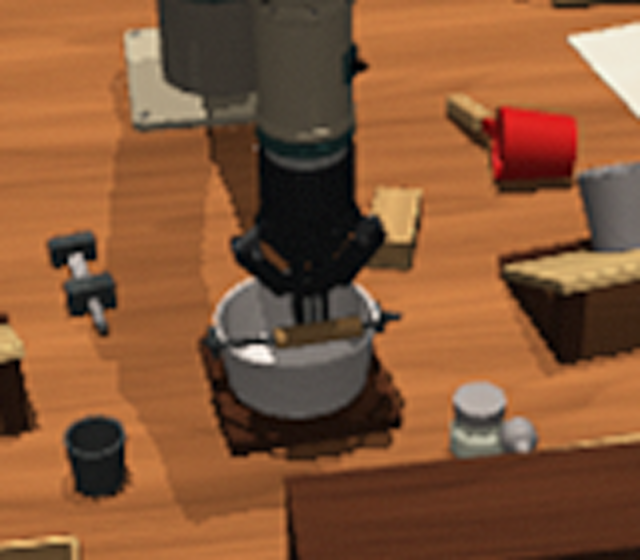

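jog_arm --pt "-0.003 0 -0.005 0 0 0 -1" --pt "-0.003 0 -0.03 0 0 0 -1" --pt "0.015 0 -0.035 0 0 0 -1" --pt "0.034 0 -0.035 0 0 0 -1" --pt "0.034 0 -0.02 0 0 0 -1" --pt "0.034 0 -0.005 0 0 0 -1" --pt "0.034 0 0.005 0 0 0 -1" --pt "0.034 0 0.012 0 0 0 -1"

```text
time: 3.53
eef_pos: [0.6666, 0.0299, 0.1242]
tool_rot: [0.999, 0.052, 0.013, -0.001]
force: [16.6, 1.3, 8.7]
width: 0.001
```

jog_arm --pt "0.001 0 0.006 0 0 0 -1" --pt "0.002 0 0.012 0 0 0 -1" --pt "0.003 0 0.018 0 0 0 -1" --pt "0.003 0 0.024 0 0 0 -1" --pt "0.003 0 0.028 0 0 0 -1" --pt "0.003 0 0.031 0 0 0 -1" --pt "0.003 0 0.033 0 0 0 -1" --pt "0.003 0 0.034 0 0 0 -1"

```text
time: 4.2
eef_pos: [0.6761, 0.0309, 0.093]
tool_rot: [0.998, 0.052, 0.02, -0.001]
force: [23.2, 2.0, 3.7]
width: 0.001
```

```bash
python3 - <<'E'
from h import *
o,R=st(); print((o['eef_pos']-pc)@xp,o['joint_torque'])
E
```

```text
t 4.2 p [0.6761 0.0309 0.093 ] F [23.2  2.   3.7] w 0.001 q [-0.07  0.82 -0.02  1.59  0.03  0.69 -1.58]
0.12523347637557808 [  0.5816 -52.8358   0.6923   0.5032  -0.1442   8.0014  -0.0023]
```

```bash
python3 - <<'E'
from h import *
take('top','t2'); s=take('scene','s2')
cv2.imwrite('pics/s2c.png',cv2.resize(cv2.cvtColor(s['pixels'][150:250,200:320],cv2.COLOR_RGB2BGR),None,fx=5,fy=5,interpolation=cv2.INTER_CUBIC))
P=cloud(s);q=P[190:235,235:285].reshape(-1,3);C=s['pixels'][190:235,235:285].reshape(-1,3)/255.
k=(q[:,2]>.06)&(C[:,0]-C[:,2]>.15);print(np.c_[(q[k]-pc)@xp,(q[k]-pc)@yp,q[k][:,2]][::4])
E
```

```text
[[-0.0604 -0.0342  0.079 ]
 [-0.0508 -0.0396  0.0825]
 [ 0.1091  0.051   0.1758]
 [-0.0382 -0.0563  0.0818]
 [ 0.1282  0.0588  0.1725]
 [ 0.0664  0.0694  0.0837]
 [ 0.0894  0.0564  0.0871]
 [ 0.1091  0.0311  0.0952]
 [ 0.1093  0.0277  0.0918]
 [ 0.113   0.0201  0.0922]
 [ 0.1105 -0.032   0.0968]
 [ 0.1145  0.0197  0.0893]
 [ 0.1099 -0.032   0.0922]
 [ 0.1085 -0.0186  0.0883]
 [ 0.1138 -0.0329  0.0914]
 [ 0.1143 -0.0199  0.089 ]
 [ 0.1148 -0.0267  0.0868]
 [ 0.117  -0.0338  0.0859]]
```

View pics/s2c.png

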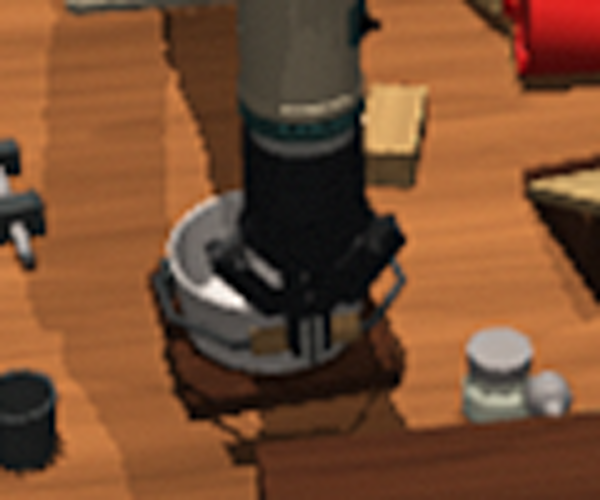

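jog_arm --pt "0.022 0 -0.005 0 0 0 -1" --pt "0.032 0 -0.02 0 0 0 -1" --pt "0.032 0 -0.045 0 0 0 -1" --pt "0.032 0 -0.055 0 0 0 -1" --pt "0.012 0 -0.055 0 0 0 -1" --pt "-0.008 0 -0.055 0 0 0 -1" --pt "-0.008 0 -0.055 0 0 0 -1" --pt "-0.008 0 -0.055 0 0 0 -1"

```text
time: 4.97
eef_pos: [0.6498, 0.028, 0.1412]
tool_rot: [0.999, 0.052, 0.001, 0.0]
force: [-0.3, 0.9, 0.3]
width: -0.001
```

```bash
python3 - <<'E'
from h import *
o,R=st(); print((o['eef_pos']-pc)@xp)
s=take('scene','s3')
cv2.imwrite('pics/s3c.png',cv2.resize(cv2.cvtColor(s['pixels'][150:250,200:320],cv2.COLOR_RGB2BGR),None,fx=5,fy=5,interpolation=cv2.INTER_CUBIC))
P=cloud(s);q=P[185:235,235:285].reshape(-1,3);C=s['pixels'][185:235,235:285].reshape(-1,3)/255.
L=np.c_[(q-pc)@xp,(q-pc)@yp,q[:,2]]
k=(q[:,2]>.06)&(C[:,0]-C[:,2]>.15)&(abs(L[:,1])<.04)&(L[:,0]>.05)&(L[:,0]<.15);print(L[k][::3])
E
```

```text
t 4.97 p [0.6498 0.028  0.1412] F [-0.3  0.9  0.3] w -0.001 q [-0.07  0.74 -0.03  1.61  0.02  0.79 -1.57]
0.0987689636568043
[[ 0.1103  0.0308  0.0961]
 [ 0.1108  0.0174  0.0951]
 [ 0.1095  0.0277  0.092 ]
 [ 0.1137  0.0001  0.0969]
 [ 0.11    0.0109  0.0917]
 [ 0.1133  0.02    0.0924]
 [ 0.1109  0.0306  0.0883]
 [ 0.1141 -0.0295  0.0991]
 [ 0.1141 -0.0132  0.0958]
 [ 0.118  -0.0009  0.0964]
 [ 0.1098  0.0109  0.0874]
 [ 0.1136  0.0199  0.0885]
 [ 0.1116  0.0304  0.0848]
 [ 0.1119 -0.0292  0.0932]
 [ 0.114  -0.0165  0.0922]
 [ 0.1115 -0.0061  0.0881]
 [ 0.118   0.0023  0.0915]
 [ 0.1131  0.0134  0.0853]
 [ 0.1185  0.022   0.0878]
 [ 0.1098 -0.0289  0.0873]
 [ 0.1151 -0.0201  0.0897]
 [ 0.1128 -0.0098  0.0857]
 [ 0.1127  0.0001  0.0836]
 [ 0.112  -0.0294  0.0851]
 [ 0.1128 -0.0197  0.0836]]
```

View pics/s3c.png

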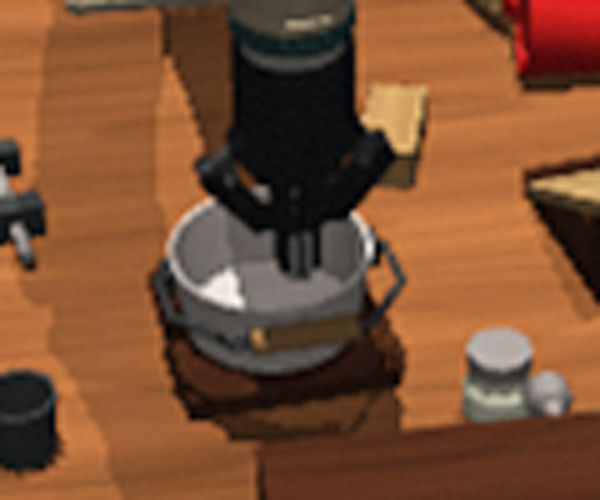

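jog_arm --pt "0.006 0 0.01 0 0 0 -1" --pt "0.006 0 0.02 0 0 0 -1" --pt "0.006 0 0.028 0 0 0 -1" --pt "0.006 0 0.036 0 0 0 -1" --pt "0.006 0 0.043 0 0 0 -1" --pt "0.006 0 0.05 0 0 0 -1" --pt "0.006 0 0.055 0 0 0 -1" --pt "0.006 0 0.057 0 0 0 -1"

```text
time: 5.68
eef_pos: [0.6565, 0.0289, 0.087]
tool_rot: [0.999, 0.052, 0.0, 0.0]
force: [-11.8, -1.1, 38.5]
width: -0.008
```

```bash
python3 - <<'E'
from h import *
o,R=st(); print((o['eef_pos']-pc)@xp)
E
```

```text
t 5.68 p [0.6565 0.0289 0.087 ] F [-11.8  -1.1  38.5] w -0.008 q [-0.07  0.82 -0.02  1.62  0.03  0.7  -1.58]
0.10548908522680024
```

```bash
cat >> h.py <<'E'
def Rpan(px,n):
    n=np.array(n)/np.linalg.norm(n); px=np.array(px); px=px-n*(px@n); px/=np.linalg.norm(px)
    return Ro.from_matrix(np.c_[px,np.cross(n,px),n])
def G(gam,sgn):
    g=np.radians(gam); z=np.array([-np.sin(g),0,-np.cos(g)]); x=sgn*np.array([np.cos(g),0,-np.sin(g)]); return Ro.from_matrix(np.c_[x,np.cross(z,x),z])
GL=G(12,1); GS=G(12,-1)
RL=Rpan([.8671,.033,.497],[-.4937,-.074,.8665]); gL=np.array([.5510,-.3120,.1750])
RS=Rpan([.6623,.6139,.4295],[-.4879,-.0817,.8691]); gS=np.array([.4545,.3990,.1590])
def tcp(g,R,back=0): return g+R.apply([0,0,.008-back])
def place(az,gr,gz,h,G):
    a=np.radians(az); px=np.array([np.cos(a),np.sin(a),0]); R=Rpan(px,[0,0,1])*G
    return tcp(pc+px*gr+[0,0,h+gz],R),R
E
python3 - <<'E'
from h import *
o,R=st()
T=RL*GL; print(T.as_matrix(), tcp(gL,T,.09),tcp(gL,T))
print(rel(tcp(gL,T,.09),T))
P,Rp=place(140.9,.111,.088,.023,GL);print(P,Rp.as_matrix()[:,2])
# overlay check of grips in top image
s=load('top0');print(proj(s,gL),proj(s,gS))
im=cv2.cvtColor(s['pixels'],cv2.COLOR_RGB2BGR)
im=cv2.resize(im,None,fx=4,fy=4,interpolation=cv2.INTER_CUBIC)
for g,RR,gr,gz,Rr,H,sg in((gL,RL,.111,.088,.052,.07,1),(gS,RS,.097,.093,.038,.075,1)):
    og=g-RR.apply([gr,0,gz])
    t=np.linspace(0,2*np.pi,60)
    c=og+RR.apply(np.c_[Rr*np.cos(t),Rr*np.sin(t),H+0*t])
    for X in c: cv2.circle(im,tuple(np.int32(proj(s,X)*4+1.5)),1,(0,255,0),-1)
    u=np.array([np.cos(np.radians(20)),0,np.sin(np.radians(20))]);w=np.array([-u[2],0,u[0]])
    for a in(-36,36):
        for b in(-10,10):
            X=g+RR.apply(u*a/1000+w*.011+np.array([0,b/1000,0])); cv2.circle(im,tuple(np.int32(proj(s,X)*4+1.5)),3,(255,0,255),-1)
cv2.imwrite('pics/ov.png',np.hstack([im[600:1000,480:880],im[560:960,1200:1600]]))
E
```

```text
t 5.68 p [0.6565 0.0289 0.087 ] F [-11.8  -1.1  38.5] w -0.008 q [-0.07  0.82 -0.02  1.62  0.03  0.7  -1.58]
[[ 0.9509  0.0654  0.3026]
 [ 0.0477 -0.9967  0.0655]
 [ 0.3059 -0.0479 -0.9509]] [ 0.5262 -0.3174  0.253 ] [ 0.5534 -0.3115  0.1674]
(array([-0.1654,  0.3309, -0.166 ]), array([ 2.38, 17.88,  2.6 ]))
[0.4665 0.0885 0.1032] [ 0.1613 -0.1311 -0.9781]
[367.2185 170.7924] [142.504  203.2135]
```

View pics/ov.png

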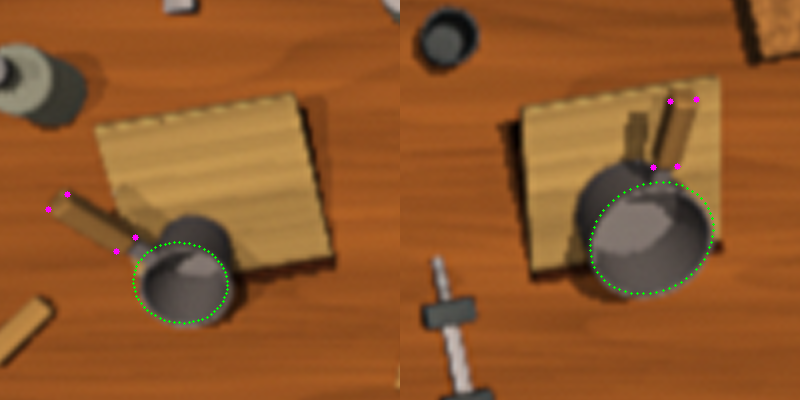

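jog_arm --pt "0 0 -0.04 0 0 0 -1" --pt "0 0 -0.08 0 0 0 -1" --pt "0 0 -0.12 0 0 0 -1" --pt "-0.02 0.03 -0.14 0 0 0 0" --pt "-0.035 0.065 -0.165 0 0 0 0.5" --pt "-0.05 0.1 -0.175 0.5 4 0.5 0.8" --pt "-0.065 0.135 -0.175 1 8 1 0.8" --pt "-0.08 0.17 -0.175 1.5 11 1.5 0.8"

```text
time: 6.35
eef_pos: [0.5938, -0.1506, 0.2596]
tool_rot: [0.994, 0.039, 0.098, -0.017]
force: [-0.7, 0.4, -1.2]
width: 0.712
```

jog_arm --pt "0 0 0 0 0 0 0.8" --pt "0 0 0 0 0 0 0.8" --pt "0 0 0 0 0 0 0.8" --pt "0 0 0 0 0 0 0.8" --pt "0 0 0 0 0 0 0.8" --pt "0 0 0 0 0 0 0.8" --pt "0 0 0 0 0 0 0.8" --pt "0 0 0 0 0 0 0.8"

```text
time: 7.02
eef_pos: [0.5948, -0.1475, 0.2582]
tool_rot: [0.995, 0.039, 0.095, -0.018]
force: [0.3, 0.6, -0.7]
width: 0.9
```

```bash
python3 - <<'E'
from h import *
o,R=st();T=RL*GL
print(rel(tcp(gL,T,.09),T))
s=take('scene','s4')
cv2.imwrite('pics/s4c.png',cv2.resize(cv2.cvtColor(s['pixels'][110:250,120:320],cv2.COLOR_RGB2BGR),None,fx=4,fy=4,interpolation=cv2.INTER_CUBIC))
E
```

```text
t 7.02 p [ 0.5948 -0.1475  0.2582] F [ 0.3  0.6 -0.7] w 0.9 q [ 0.31  0.48 -0.09  1.77 -0.07  0.72 -1.21]
(array([-0.0809,  0.1637, -0.0151]), array([0.83, 6.89, 1.2 ]))
```

View pics/s4c.png

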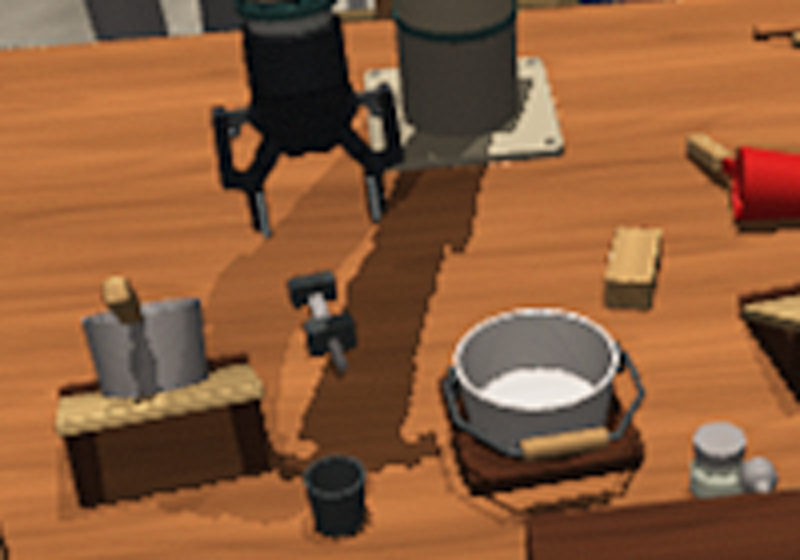

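jog_arm --pt "-0.014 0.028 -0.015 0.1 1.2 0.2 0.8" --pt "-0.028 0.056 -0.018 0.3 2.4 0.4 0.8" --pt "-0.042 0.084 -0.018 0.4 3.6 0.6 0.8" --pt "-0.056 0.112 -0.018 0.6 4.8 0.8 0.8" --pt "-0.07 0.14 -0.015 0.8 6.0 1.0 0.8" --pt "-0.081 0.164 -0.015 0.8 6.9 1.2 0.8" --pt "-0.081 0.164 -0.015 0.8 6.9 1.2 0.8" --pt "-0.081 0.164 -0.015 0.8 6.9 1.2 0.8"

```text
time: 7.73
eef_pos: [0.524, -0.3209, 0.2524]
tool_rot: [0.987, 0.025, 0.154, -0.028]
force: [0.4, 1.6, 0.5]
width: 0.902
```

```bash
python3 - <<'E'
from h import *
o,R=st();T=RL*GL
print(rel(tcp(gL,T,.09),T),rel(tcp(gL,T,0),T))
E
```

```text
t 7.73 p [ 0.524  -0.3209  0.2524] F [0.4 1.6 0.5] w 0.902 q [ 0.77  0.49 -0.2   1.82 -0.22  0.63 -0.76]
(array([ 0.0023, -0.0034,  0.0003]), array([ 0.14,  0.03, -0.35])) (array([ 0.0024, -0.0036,  0.0903]), array([ 0.14,  0.03, -0.35]))
```

jog_arm --pt "0.002 -0.0035 0.012 0 0 0 0.8" --pt "0.002 -0.0035 0.03 0 0 0 0.8" --pt "0.002 -0.0035 0.05 0 0 0 0.8" --pt "0.002 -0.0035 0.07 0 0 0 0.8" --pt "0.002 -0.0035 0.085 0 0 0 0.8" --pt "0.002 -0.0035 0.09 0 0 0 0.8" --pt "0.002 -0.0035 0.09 0 0 0 0.3" --pt "0.002 -0.0035 0.09 0 0 0 0.1"

```text
time: 8.4
eef_pos: [0.5551, -0.3083, 0.1686]
tool_rot: [0.987, 0.029, 0.154, -0.028]
force: [0.1, -0.1, 0.3]
width: 0.634
```

```bash
python3 - <<'E'
from h import *
o,R=st();T=RL*GL
print(rel(tcp(gL,T,0),T))
s=take('top','t5');s2=take('scene','s5')
a=cv2.resize(s['pixels'][120:220,300:420],None,fx=4,fy=4,interpolation=cv2.INTER_CUBIC)
b=cv2.resize(s2['pixels'][140:240,110:190],(320,400),interpolation=cv2.INTER_CUBIC)
cv2.imwrite('pics/s5c.png',cv2.cvtColor(np.hstack([a,b]),cv2.COLOR_RGB2BGR))
E
```

```text
t 8.4 p [ 0.5551 -0.3083  0.1686] F [ 0.1 -0.1  0.3] w 0.634 q [ 0.72  0.62 -0.21  1.86 -0.22  0.45 -0.76]
(array([-0.0022,  0.0032,  0.0005]), array([ 0.04, -0.04, -0.  ]))
```

View pics/s5c.png

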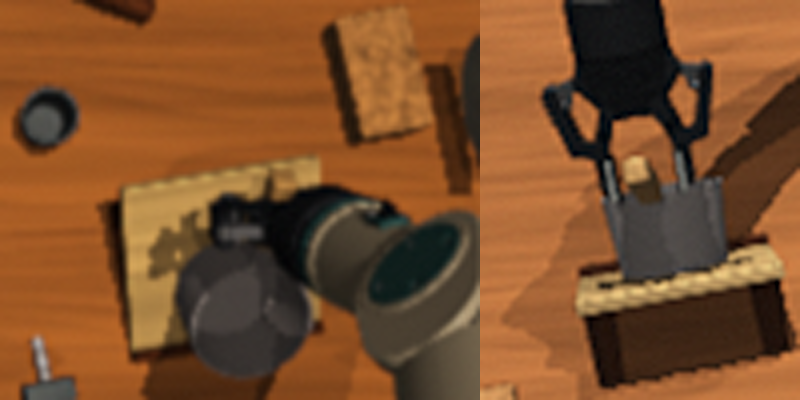

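jog_arm --force 90 --pt "-0.002 0.0035 0 0 0 0 0.3" --pt "-0.002 0.0035 0 0 0 0 -1" --pt "-0.002 0.0035 0 0 0 0 -1" --pt "-0.002 0.0035 0 0 0 0 -1" --pt "-0.002 0.0035 0 0 0 0 -1" --pt "-0.002 0.0035 0 0 0 0 -1" --pt "-0.002 0.0035 0 0 0 0 -1" --pt "-0.002 0.0035 0 0 0 0 -1"

```text
time: 9.17
eef_pos: [0.5528, -0.3127, 0.1679]
tool_rot: [0.987, 0.028, 0.154, -0.028]
force: [-1.5, 1.1, 6.1]
width: 0.222
```

```bash
python3 - <<'E'
from h import *
o,R=st()
P,Rp=place(140.9,.111,.088,.023,GL)
print(rel(P+[0,0,.11],Rp))
print(R.inv().apply([0,0,1]))
E
```

```text
t 9.17 p [ 0.5528 -0.3127  0.1679] F [-1.5  1.1  6.1] w 0.222 q [ 0.73  0.63 -0.21  1.85 -0.22  0.45 -0.76]
(array([-0.0496, -0.4075, -0.0434]), array([   5.81,  -17.11, -138.28]))
[ 0.3064 -0.0471 -0.9507]
```

jog_arm --pt "0.003 0 -0.01 0 0 0 -1" --pt "0.008 -0.001 -0.024 0 0 0 -1" --pt "0.014 -0.002 -0.043 0 0 0 -1" --pt "0.02 -0.003 -0.062 0 0 0 -1" --pt "0.026 -0.004 -0.081 0 0 0 -1" --pt "0.031 -0.005 -0.095 0 0 0 -1" --pt "0.031 -0.005 -0.095 0 0 0 -1" --pt "0.031 -0.005 -0.095 0 0 0 -1"

```text
time: 9.83
eef_pos: [0.5532, -0.3125, 0.2679]
tool_rot: [0.987, 0.028, 0.155, -0.028]
force: [-0.4, -0.1, -2.9]
width: 0.222
```

```bash
python3 - <<'E'
from h import *
o,R=st()
P,Rp=place(140.9,.111,.088,.023,GL)
d,r=rel(P+[0,0,.15],Rp); print(d,r)
# world-waypoints: rotate in fractions with slerp, move linear; 
from scipy.spatial.transform import Slerp
S=Slerp([0,1],Ro.concatenate([R,Rp])); p0=o['eef_pos']
for f in np.linspace(0,1,11):
    Rf=S(f); 
    dd,rr=rel(p0+f*(P+[0,0,.15]-p0),Rf); print(round(f,2),dd,rr,'toolz',Rf.as_matrix()[:,2])
s=take('scene','s6')
cv2.imwrite('pics/s6c.png',cv2.resize(cv2.cvtColor(s['pixels'][90:250,100:300],cv2.COLOR_RGB2BGR),None,fx=3,fy=3))
E
```

```text
t 9.83 p [ 0.5532 -0.3125  0.2679] F [-0.4 -0.1 -2.9] w 0.222 q [ 0.71  0.49 -0.18  1.76 -0.21  0.68 -0.81]
[-0.0682 -0.4045  0.0131] [   5.85  -17.07 -138.27]
0.0 [0. 0. 0.] [0. 0. 0.] toolz [ 0.3037  0.0636 -0.9507]
0.1 [-0.0068 -0.0405  0.0013] [  0.59  -1.71 -13.83] toolz [ 0.2739  0.0686 -0.9593]
0.2 [-0.0136 -0.0809  0.0026] [  1.17  -3.41 -27.65] toolz [ 0.2437  0.0661 -0.9676]
0.3 [-0.0204 -0.1214  0.0039] [  1.76  -5.12 -41.48] toolz [ 0.2149  0.0561 -0.975 ]
0.4 [-0.0273 -0.1618  0.0053] [  2.34  -6.83 -55.31] toolz [ 0.1891  0.0392 -0.9812]
0.5 [-0.0341 -0.2023  0.0066] [  2.93  -8.53 -69.13] toolz [ 0.1679  0.0164 -0.9857]
0.6 [-0.0409 -0.2427  0.0079] [  3.51 -10.24 -82.96] toolz [ 0.1525 -0.0108 -0.9882]
0.7 [-0.0477 -0.2832  0.0092] [  4.1  -11.95 -96.79] toolz [ 0.1439 -0.041  -0.9887]
0.8 [-0.0545 -0.3236  0.0105] [   4.68  -13.65 -110.61] toolz [ 0.1425 -0.0724 -0.9871]
0.9 [-0.0613 -0.3641  0.0118] [   5.27  -15.36 -124.44] toolz [ 0.1484 -0.103  -0.9835]
1.0 [-0.0682 -0.4045  0.0131] [   5.85  -17.07 -138.27] toolz [ 0.1613 -0.1311 -0.9781]
```

View pics/s6c.png

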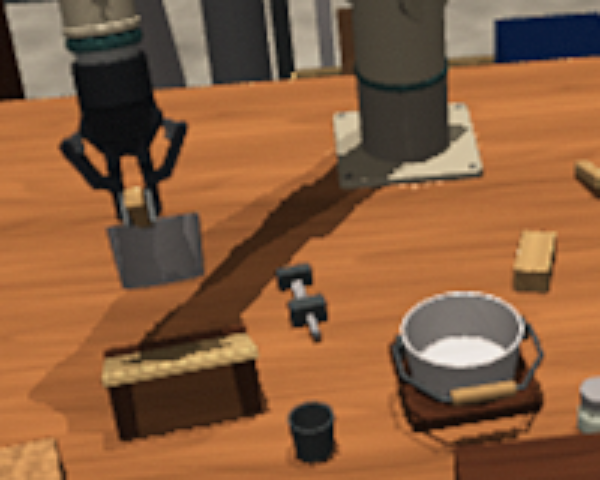

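jog_arm --pt "-0.003 -0.018 0 0.26 -0.77 -6.2 -1" --pt "-0.006 -0.036 0 0.53 -1.54 -12.4 -1" --pt "-0.009 -0.055 0 0.79 -2.3 -18.7 -1" --pt "-0.012 -0.073 0 1.05 -3.07 -24.9 -1" --pt "-0.015 -0.091 0 1.3 -3.84 -31.1 -1" --pt "-0.018 -0.109 0 1.58 -4.6 -37.3 -1" --pt "-0.0215 -0.127 0 1.84 -5.38 -43.6 -1" --pt "-0.0245 -0.146 0 2.1 -6.14 -49.8 -1"

```text
time: 10.55
eef_pos: [0.519, -0.1671, 0.265]
tool_rot: [0.889, 0.447, 0.098, 0.022]
force: [-0.3, -0.8, -2.2]
width: 0.218
```

```bash
python3 - <<'E'
from h import *
o,R=st()
P,Rp=place(140.9,.111,.088,.023,GL)
d,r=rel(P+[0,0,.15],Rp); print(d,r); print(d/11,r/11)
E
```

```text
t 10.55 p [ 0.519  -0.1671  0.265 ] F [-0.3 -0.8 -2.2] w 0.218 q [ 0.59  0.4  -0.36  1.93  0.06  0.66 -0.42]
[ 0.1718 -0.1962  0.0137] [  3.5  -11.05 -88.22]
[ 0.0156 -0.0178  0.0012] [ 0.3182 -1.0045 -8.02  ]
```

jog_arm --pt "0.012 -0.014 0 0.25 -0.8 -6.3 -1" --pt "0.0245 -0.028 0 0.5 -1.6 -12.6 -1" --pt "0.037 -0.042 0 0.75 -2.4 -18.9 -1" --pt "0.049 -0.056 0 1.0 -3.2 -25.2 -1" --pt "0.061 -0.07 0 1.25 -3.95 -31.5 -1" --pt "0.0735 -0.084 0 1.5 -4.7 -37.8 -1" --pt "0.086 -0.098 0 1.75 -5.5 -44.1 -1" --pt "0.098 -0.112 0 2.0 -6.3 -50.4 -1"

```text
time: 11.22
eef_pos: [0.4884, -0.0215, 0.2661]
tool_rot: [0.618, 0.783, 0.024, 0.071]
force: [1.0, 0.1, -2.1]
width: 0.217
```

```bash
python3 - <<'E'
from h import *
o,R=st()
P,Rp=place(140.9,.111,.088,.023,GL)
d,r=rel(P+[0,0,.13],Rp); print(d,r); print(d/6,r/6)
E
```

```text
t 11.22 p [ 0.4884 -0.0215  0.2661] F [ 1.   0.1 -2.1] w 0.217 q [ 0.34  0.34 -0.51  2.03  0.36  0.71 -0.17]
[0.1143 0.0006 0.0241] [  1.51  -4.72 -37.79]
[0.0191 0.0001 0.004 ] [ 0.2517 -0.7867 -6.2983]
```

jog_arm --pt "0.019 0 0.003 0.25 -0.8 -6.3 -1" --pt "0.038 0 0.006 0.5 -1.6 -12.6 -1" --pt "0.057 0 0.01 0.75 -2.4 -18.9 -1" --pt "0.076 0 0.014 1.0 -3.15 -25.2 -1" --pt "0.095 0 0.02 1.25 -3.95 -31.5 -1" --pt "0.114 0.0005 0.024 1.5 -4.7 -37.8 -1" --pt "0.114 0.0005 0.024 1.5 -4.7 -37.8 -1" --pt "0.114 0.0005 0.024 1.5 -4.7 -37.8 -1"

```text
time: 11.88
eef_pos: [0.467, 0.0885, 0.2332]
tool_rot: [0.334, 0.937, -0.035, 0.098]
force: [-0.6, -0.6, -2.7]
width: 0.218
```

```bash
python3 - <<'E'
from h import *
o,R=st()
P,Rp=place(140.9,.111,.088,.023,GL)
d,r=rel(P+[0,0,.13],Rp); print(d,r)
s=take('scene','s7');t=take('top','t7')
a=cv2.resize(s['pixels'][120:245,190:340],(480,400),interpolation=cv2.INTER_CUBIC)
b=cv2.resize(t['pixels'][130:230,210:290],(320,400),interpolation=cv2.INTER_CUBIC)
cv2.imwrite('pics/s7c.png',cv2.cvtColor(np.hstack([a,b]),cv2.COLOR_RGB2BGR))
# rim of pan in cloud
C=[]
for z in (s,t):
    Q=cloud(z).reshape(-1,3);c=z['pixels'].reshape(-1,3).astype(float)
    sat=(c.max(1)-c.min(1))/np.maximum(c.max(1),1)
    k=(np.hypot(*(Q[:,:2]-pc[:2]).T)<.08)&(Q[:,2]>.13)&(Q[:,2]<.26)&(sat<.3)&(c.max(1)>50)
    C.append(Q[k]);h=np.histogram(Q[k][:,2],bins=np.arange(.13,.26,.005));print(h[0])
np.savez('pics/c7.npz',a=C[0],b=C[1])
E
```

```text
t 11.88 p [0.467  0.0885 0.2332] F [-0.6 -0.6 -2.7] w 0.218 q [ 0.07  0.4  -0.6   2.1   0.64  0.73 -0.09]
[ 0.0003 -0.0004 -0.0001] [ 0.02 -0.07 -0.14]
[ 0  0  0  1 17 27 46 56 50 56 66 58 73 68 68 75 77 78 52 15  1  0  0  0
  0]
[  0   0   0  21 301 243  29  17  10   0   3   3   1   4   8  10  15  59
  73  17   3   0   0   0   0]
```

View pics/s7c.png

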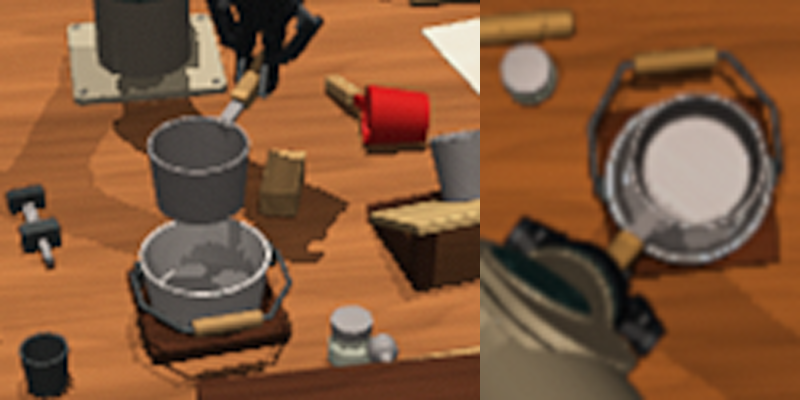

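```bash
python3 - <<'E'
from h import *
d=np.load('pics/c7.npz');b=d['b']
q=b[(b[:,2]>.143)&(b[:,2]<.165)&(np.hypot(*(b[:,:2]-pc[:2]).T)<.04)]
A=np.c_[q[:,:2]-pc[:2],np.ones(len(q))];x=np.linalg.lstsq(A,q[:,2],rcond=None)[0];print('floor z',x[2],'slopes deg',np.degrees(x[:2]),'resid',(q[:,2]-A@x).std(), q[:,:2].mean(0)-pc[:2])
def circ(m):
    A=np.c_[2*m,np.ones(len(m))]; x=np.linalg.lstsq(A,(m**2).sum(1),rcond=None)[0]; return x[:2],np.sqrt(x[2]+x[:2]@x[:2])
for n in 'ab':
    q=d[n];r=q[(q[:,2]>.214)&(q[:,2]<.235)];c,R=circ(r[:,:2]);print(n,len(r),c-pc[:2],R)
    A=np.c_[r[:,:2]-pc[:2],np.ones(len(r))];print(np.degrees(np.linalg.lstsq(A,r[:,2],rcond=None)[0][:2]))
E
```

```text
floor z 0.15478454838796102 slopes deg [-0.0744  0.631 ] resid 0.0026105870184854486 [0.0001 0.    ]
a 168 [-0.0007  0.0014] 0.05234235636698898
[-0.8641  1.8655]
b 155 [-0.0048 -0.0011] 0.051827626725526925
[-2.0752  0.9719]
```

```bash
python3 - <<'E'
from h import *
o,R=st()
for dz in (.09,.124,.131): print(dz,R.inv().apply([.002,0,-dz]))
E
```

```text
t 11.98 p [0.4678 0.0865 0.2338] F [ 0.2 -0.8 -3.3] w 0.218 q [ 0.07  0.4  -0.59  2.1   0.64  0.73 -0.09]
0.09 [0.0173 0.0012 0.0883]
0.124 [0.0244 0.0012 0.1216]
0.131 [0.0258 0.0012 0.1284]
```

jog_arm --pt "0.004 0.0005 0.018 0 0 0 -1" --pt "0.0075 0.001 0.036 0 0 0 -1" --pt "0.011 0.001 0.055 0 0 0 -1" --pt "0.014 0.001 0.072 0 0 0 -1" --pt "0.0173 0.001 0.088 0 0 0 -1" --pt "0.02 0.001 0.103 0 0 0 -1" --pt "0.0225 0.001 0.114 0 0 0 -1" --pt "0.024 0.001 0.12 0 0 0 -1"

```text
time: 12.65
eef_pos: [0.4703, 0.0858, 0.111]
tool_rot: [0.336, 0.936, -0.035, 0.099]
force: [0.9, 0.4, -2.4]
width: 0.218
```

jog_arm --pt "0.0004 0 0.002 0 0 0 -1" --pt "0.0008 0 0.004 0 0 0 -1" --pt "0.0012 0 0.006 0 0 0 -1" --pt "0.0014 0 0.007 0 0 0 -1" --pt "0.0016 0 0.008 0 0 0 -1" --pt "0.0016 0 0.008 0 0 0 -1" --pt "0.0016 0 0.008 0 0 0 -1" --pt "0.0016 0 0.008 0 0 0 -1"

```text
time: 13.32
eef_pos: [0.471, 0.0874, 0.1051]
tool_rot: [0.335, 0.936, -0.034, 0.101]
force: [-2.7, 0.4, 6.3]
width: 0.22
```

```bash
python3 - <<'E'
from h import *
o,R=st()
P,Rp=place(140.9,.111,.088,.023,GL); print(P,rel(P,Rp))
s=take('scene','s8');t=take('top','t8')
a=cv2.resize(s['pixels'][120:245,190:340],(480,400),interpolation=cv2.INTER_CUBIC)
b=cv2.resize(t['pixels'][130:230,210:290],(320,400),interpolation=cv2.INTER_CUBIC)
cv2.imwrite('pics/s8c.png',cv2.cvtColor(np.hstack([a,b]),cv2.COLOR_RGB2BGR))
E
```

```text
t 13.32 p [0.471  0.0874 0.1051] F [-2.7  0.4  6.3] w 0.22 q [-0.14  0.61 -0.33  2.22  1.05  0.44 -0.51]
[0.4665 0.0885 0.1032] (array([ 0.0044, -0.002 ,  0.001 ]), array([ 0.15,  0.18, -0.31]))
```

View pics/s8c.png

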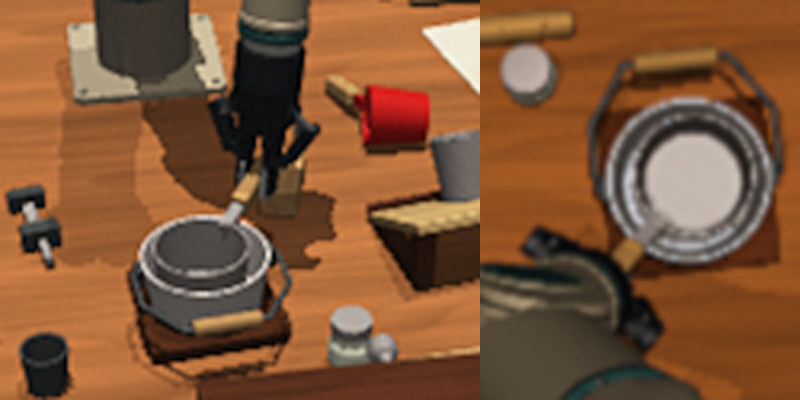

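jog_arm --pt "0 0 0 0 0 0 -0.4" --pt "0 0 0 0 0 0 -0.2" --pt "0 0 0 0 0 0 0" --pt "0 0 0 0 0 0 0.1" --pt "0 0 -0.015 0 0 0 0.1" --pt "0 0 -0.045 0 0 0 0.1" --pt "0 0 -0.08 0 0 0 0.1" --pt "0 0 -0.12 0 0 0 0.1"

```text
time: 14.08
eef_pos: [0.4498, 0.1026, 0.2217]
tool_rot: [0.335, 0.936, -0.035, 0.098]
force: [1.3, -0.6, -0.6]
width: 0.545
```

```bash
cat > seat.py <<'E'
import sys
from h import *
st()
tag=sys.argv[1]
s=take('scene','s'+tag);t=take('top','t'+tag)
a=cv2.resize(s['pixels'][120:245,190:340],(480,400),interpolation=cv2.INTER_CUBIC)
b=cv2.resize(t['pixels'][130:230,210:290],(320,400),interpolation=cv2.INTER_CUBIC)
cv2.imwrite(f'pics/s{tag}c.png',cv2.cvtColor(np.hstack([a,b]),cv2.COLOR_RGB2BGR))
def circ(m):
    A=np.c_[2*m,np.ones(len(m))]; x=np.linalg.lstsq(A,(m**2).sum(1),rcond=None)[0]; return x[:2],np.sqrt(x[2]+x[:2]@x[:2])
def show(nm,z,rmax,lo,hi,flo,fhi):
    Q=cloud(z).reshape(-1,3);c=z['pixels'].reshape(-1,3).astype(float)
    sat=(c.max(1)-c.min(1))/np.maximum(c.max(1),1)
    r=np.hypot(*(Q[:,:2]-pc[:2]).T)
    k=(r<rmax)&(Q[:,2]>lo)&(Q[:,2]<hi)&(sat<.3); m=Q[k]
    print(nm,'rim n',len(m),'z',np.percentile(m[:,2],[5,50,95]),'circ',circ(m[:,:2])[0]-pc[:2],circ(m[:,:2])[1])
    A=np.c_[m[:,:2]-pc[:2],np.ones(len(m))];print('  rim slopes deg',np.degrees(np.linalg.lstsq(A,m[:,2],rcond=None)[0][:2]))
    k=(r<.025)&(Q[:,2]>flo)&(Q[:,2]<fhi);m=Q[k]
    if len(m)>10:
        A=np.c_[m[:,:2]-pc[:2],np.ones(len(m))];x=np.linalg.lstsq(A,m[:,2],rcond=None)[0];print('  floor z',x[2],'slopes',np.degrees(x[:2]))
    if nm=='top':
        k=(r<.16)&(r>.06)&(Q[:,2]>.088)&(Q[:,2]<.16)&(sat>.4)&(((Q-pc)@xp)<0); m=Q[k]-pc
        print('  handles az hist (pail frame)',np.histogram(np.degrees(np.arctan2(m@yp,m@xp)),bins=np.arange(-180,181,15)))
        az=np.degrees(np.arctan2(m@yp,m@xp))
        for sg in(1,-1):
            if (az*sg>0).any(): print('  az',np.median(az[az*sg>0]),(az*sg>0).sum())
    Q2=Q-pc; k=(Q2@xp>.085)&(Q2@xp<.125)&(abs(Q2@yp)<.04)&(Q2[:,2]>.04)&(Q2[:,2]<.2);m=Q2[k]
    print('  roller top',len(m),np.percentile(m[:,2],[5,50,95]),(m@xp).mean())
v=[float(x) for x in sys.argv[2:]]
show('top',t,*v);show('scene',s,*v)
E
python3 seat.py 9 .06 .088 .1 .015 .05
```

```text
t 14.08 p [0.4498 0.1026 0.2217] F [ 1.3 -0.6 -0.6] w 0.545 q [ 0.01  0.4  -0.58  2.14  0.67  0.7  -0.17]
top rim n 110 z [0.0885 0.093  0.0981] circ [ 0.0012 -0.0029] 0.05109377952693493
  rim slopes deg [-1.9544  1.2472]
  floor z 0.027043798214223418 slopes [-1.6923 -0.4345]
  handles az hist (pail frame) (array([ 0,  0,  0,  0,  0,  0,  0,  0,  0,  0,  0,  0,  0,  0,  0,  0,  0,
        0,  0,  0, 44, 59,  0,  0]), array([-180, -165, -150, -135, -120, -105,  -90,  -75,  -60,  -45,  -30,
        -15,    0,   15,   30,   45,   60,   75,   90,  105,  120,  135,
        150,  165,  180]))
  az 135.73495226181524 103
  roller top 111 [0.0685 0.0747 0.0802] 0.10393174318589703
scene rim n 139 z [0.0887 0.0929 0.0972] circ [ 0.0049 -0.0032] 0.050750604893865646
  rim slopes deg [-0.077   0.3242]
  roller top 125 [0.0652 0.0741 0.0797] 0.11124772022521119
```

View pics/s9c.png

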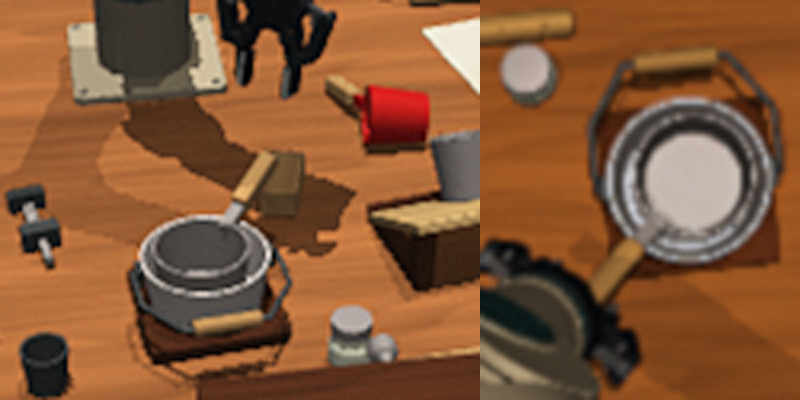

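```bash
cat > ov.py <<'E'
import sys
from h import *
def draw(tag,u0,v0,w,h,k,g,RR,gr=.097,gz=.093,Rr=.038,Rf=.031,H=.075):
    s=load(tag);im=cv2.cvtColor(s['pixels'],cv2.COLOR_RGB2BGR)[v0:v0+h,u0:u0+w]
    im=cv2.resize(im,None,fx=k,fy=k,interpolation=cv2.INTER_CUBIC)
    pt=lambda X: tuple(np.int32((proj(s,X)-[u0,v0]+.5)*k))
    og=g-RR.apply([gr,0,gz]);t=np.linspace(0,2*np.pi,80)
    for r,z in((Rr,H),(Rf,0)):
        for X in og+RR.apply(np.c_[r*np.cos(t),r*np.sin(t),z+0*t]): cv2.circle(im,pt(X),1,(0,255,0),-1)
    u=np.array([np.cos(np.radians(20)),0,np.sin(np.radians(20))]);q=np.array([-u[2],0,u[0]])
    c={}
    for a in(-36,36):
        for b in(-10,10):
            for e in(-11,11): c[a,b,e]=pt(g+RR.apply(u*a/1000+q*e/1000+np.array([0,b/1000,0])))
    for i in c:
        for j in c:
            if sum(x!=y for x,y in zip(i,j))==1: cv2.line(im,c[i],c[j],(255,0,255),1)
    return im
E
python3 - <<'E'
from ov import *
a=draw('t9',125,185,70,60,6,gS,RS); b=draw('s9',300,145,70,60,6,gS,RS)
cv2.imwrite('pics/ov2.png',np.vstack([np.hstack([a[:,:400],b[:,:400]])]))
g2=gS+[-.001,-.005,0]
a=draw('t9',125,185,70,60,6,g2,RS); b=draw('s9',300,145,70,60,6,g2,RS)
cv2.imwrite('pics/ov3.png',np.vstack([np.hstack([a[:,:400],b[:,:400]])]))
E
```

```text
(no output)
```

View pics/ov2.png

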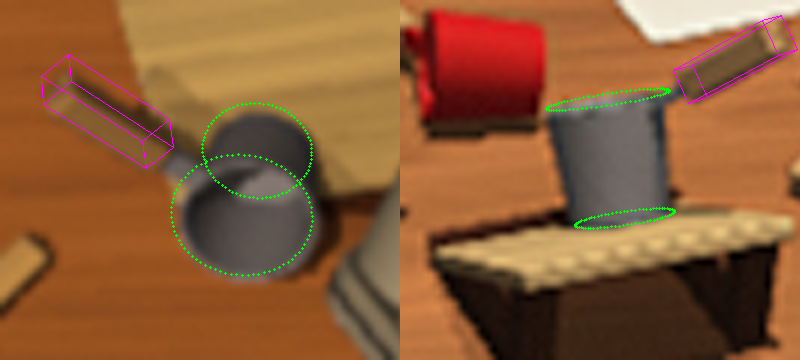

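View pics/ov3.png

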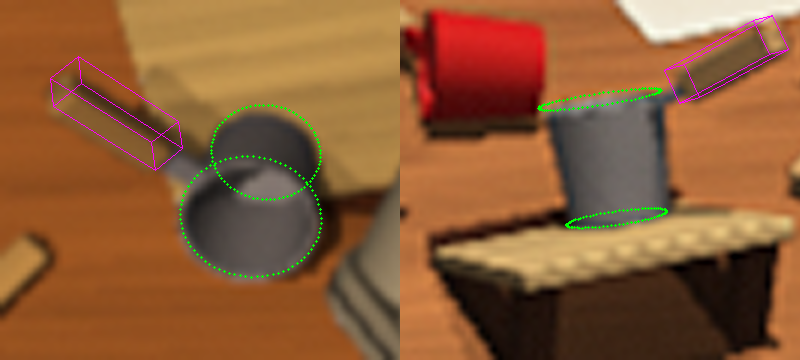

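```bash
python3 - <<'E'
from ov import *
n=RS.as_matrix()[:,2]
R2=Ro.from_rotvec(n*np.radians(2.5))*RS
g2=gS+[-.004,-.0035,-.002]
a=draw('t9',125,185,70,60,6,g2,R2); b=draw('s9',300,145,70,60,6,g2,R2)
cv2.imwrite('pics/ov4.png',np.vstack([np.hstack([a[:,:400],b[:,:400]])]))
E
```

```text
(no output)
```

View pics/ov4.png

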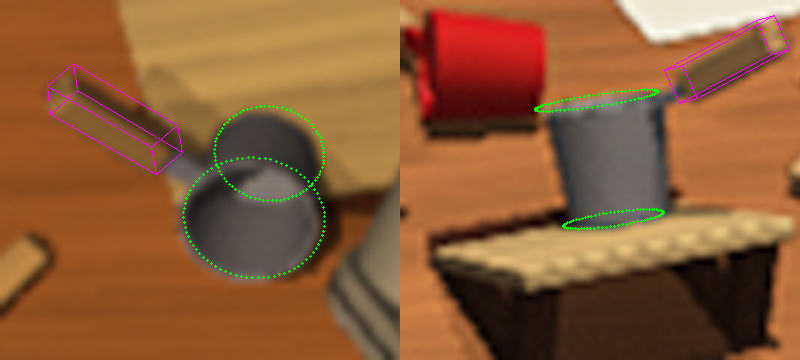

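```bash
cat >> h.py <<'E'
RS=Ro.from_rotvec(RS.as_matrix()[:,2]*np.radians(2.5))*RS; gS=gS+[-.004,-.0025,-.002]
TS=RS*GS
E
python3 - <<'E'
from h import *
o,R=st()
print(TS.as_matrix(),tcp(gS,TS,.09),tcp(gS,TS))
d,r=rel(tcp(gS,TS,.09),TS);print(d,r,np.linalg.norm(d),np.linalg.norm(r));print(d/16,r/16)
P,Rp=place(5.9-135,.097,.093,.027,GS);print(P,Rp.as_matrix())
E
```

```text
t 14.18 p [0.4532 0.1055 0.2264] F [0.7 0.6 0.2] w 0.549 q [ 0.01  0.39 -0.58  2.14  0.67  0.7  -0.17]
[[-0.7244 -0.597   0.3448]
 [-0.6504  0.7576 -0.0547]
 [-0.2286 -0.2639 -0.9371]] [0.4222 0.401  0.2338] [0.4533 0.3961 0.1495]
[ 0.2051  0.2091 -0.0502] [ -4.32 -11.02 -78.18] 0.2971680669250988 79.07095041796325
[ 0.0128  0.0131 -0.0031] [-0.27   -0.6887 -4.8863]
[ 0.4913 -0.0545  0.1122] [[ 0.6169  0.776   0.1311]
 [ 0.7591 -0.6307  0.1613]
 [ 0.2079  0.     -0.9781]]
```

jog_arm --pt "0.0146 0.015 -0.004 -0.31 -0.79 -5.6 0.3" --pt "0.0293 0.03 -0.009 -0.62 -1.57 -11.2 0.5" --pt "0.044 0.045 -0.014 -0.93 -2.36 -16.8 0.7" --pt "0.0586 0.06 -0.018 -1.23 -3.15 -22.3 0.7" --pt "0.0733 0.075 -0.022 -1.54 -3.94 -27.9 0.7" --pt "0.088 0.09 -0.026 -1.85 -4.72 -33.5 0.7" --pt "0.1025 0.1046 -0.03 -2.16 -5.5 -39.1 0.7" --pt "0.117 0.1195 -0.033 -2.47 -6.3 -44.7 0.7"

```text
time: 14.85
eef_pos: [0.433, 0.2731, 0.2293]
tool_rot: [-0.053, 0.987, -0.068, 0.136]
force: [-0.2, -0.3, -0.1]
width: 0.852
```

```bash
python3 - <<'E'
from h import *
o,R=st()
d,r=rel(tcp(gS,TS,.09),TS);print(d,r);print(d/6,r/6)
E
```

```text
t 14.85 p [0.433  0.2731 0.2293] F [-0.2 -0.3 -0.1] w 0.852 q [-0.29  0.49 -0.74  2.04  0.87  0.87  0.1 ]
[-0.0066  0.1262 -0.0227] [ -1.86  -5.27 -33.16]
[-0.0011  0.021  -0.0038] [-0.31   -0.8783 -5.5267]
```

jog_arm --pt "-0.001 0.021 -0.006 -0.3 -0.9 -5.5 0.7" --pt "-0.002 0.042 -0.012 -0.6 -1.8 -11.0 0.7" --pt "-0.0033 0.063 -0.018 -0.9 -2.6 -16.6 0.7" --pt "-0.0044 0.084 -0.022 -1.2 -3.5 -22.1 0.7" --pt "-0.0055 0.105 -0.022 -1.55 -4.4 -27.6 0.7" --pt "-0.0066 0.126 -0.0227 -1.86 -5.27 -33.2 0.7" --pt "-0.0066 0.126 -0.0227 -1.86 -5.27 -33.2 0.7" --pt "-0.0066 0.126 -0.0227 -1.86 -5.27 -33.2 0.7"

```text
time: 15.52
eef_pos: [0.4225, 0.4002, 0.2334]
tool_rot: [-0.335, 0.925, -0.086, 0.154]
force: [0.3, 0.1, 1.0]
width: 0.85
```

```bash
python3 - <<'E'
from h import *
o,R=st()
print(rel(tcp(gS,TS,.09),TS)); print(rel(tcp(gS,TS,0),TS))
E
```

```text
t 15.52 p [0.4225 0.4002 0.2334] F [0.3 0.1 1. ] w 0.85 q [-0.45  0.6  -0.83  1.9   0.99  0.99  0.45]
(array([-0.0004,  0.0006, -0.0005]), array([ 0.03, -0.09, -0.24]))
(array([-0.0006,  0.0006,  0.0895]), array([ 0.03, -0.09, -0.24]))
```

jog_arm --pt "0 0 0.012 0 0 0 0.7" --pt "0 0 0.03 0 0 0 0.7" --pt "0 0 0.05 0 0 0 0.7" --pt "0 0 0.068 0 0 0 0.7" --pt "0 0 0.082 0 0 0 0.7" --pt "0 0 0.0895 0 0 0 0.6" --pt "0 0 0.0895 0 0 0 0.3" --pt "0 0 0.0895 0 0 0 0.1"

```text
time: 16.18
eef_pos: [0.454, 0.3942, 0.1501]
tool_rot: [-0.335, 0.925, -0.086, 0.155]
force: [-0.3, -0.3, 0.6]
width: 0.552
```

```bash
python3 - <<'E'
from h import *
o,R=st()
print(rel(tcp(gS,TS,0),TS))
s=take('top','t10');s2=take('scene','s10')
a=cv2.resize(s['pixels'][170:250,110:190],(400,400),interpolation=cv2.INTER_CUBIC)
b=cv2.resize(s2['pixels'][120:220,310:410],(400,400),interpolation=cv2.INTER_CUBIC)
cv2.imwrite('pics/s10c.png',cv2.cvtColor(np.hstack([a,b]),cv2.COLOR_RGB2BGR))
E
```

```text
t 16.18 p [0.454  0.3942 0.1501] F [-0.3 -0.3  0.6] w 0.552 q [-0.47  0.73 -0.74  1.93  1.17  0.89  0.33]
(array([-0.0005,  0.002 ,  0.0002]), array([-0.03, -0.08, -0.3 ]))
```

View pics/s10c.png

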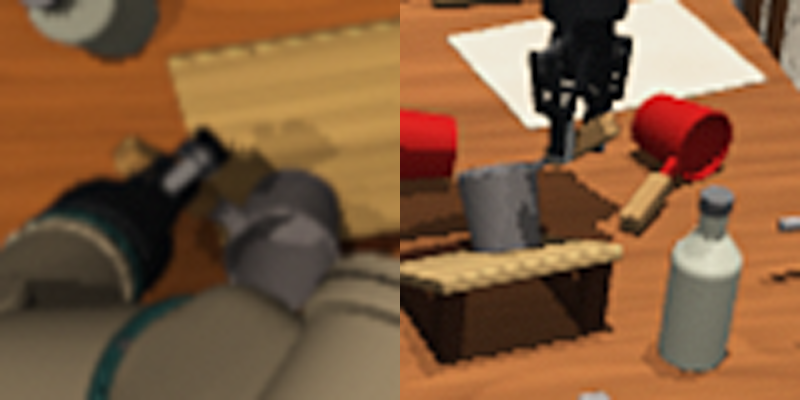

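Fingers straddle the grip (scene crop ~ (585,140)). Close on it.

jog_arm --force 90 --pt "0 0.001 0 0 0 0 0" --pt "0 0.001 0 0 0 0 -1" --pt "0 0.001 0 0 0 0 -1" --pt "0 0.001 0 0 0 0 -1" --pt "0 0.001 0 0 0 0 -1" --pt "0 0.001 0 0 0 0 -1" --pt "0 0.001 0 0 0 0 -1" --pt "0 0.001 0 0 0 0 -1"

```text
time: 16.95
eef_pos: [0.4532, 0.3964, 0.1507]
tool_rot: [-0.335, 0.925, -0.085, 0.156]
force: [-2.2, 1.1, 6.2]
width: 0.219
```

```bash
python3 - <<'E'
from h import *
o,R=st(); print(R.inv().apply([0,0,.11]))
E
```

```text
t 16.95 p [0.4532 0.3964 0.1507] F [-2.2  1.1  6.2] w 0.219 q [-0.47  0.73 -0.74  1.93  1.17  0.89  0.33]
[-0.0253 -0.0289 -0.1031]
```

jog_arm --pt "-0.002 -0.002 -0.008 0 0 0 -1" --pt "-0.006 -0.007 -0.025 0 0 0 -1" --pt "-0.011 -0.0125 -0.045 0 0 0 -1" --pt "-0.016 -0.018 -0.065 0 0 0 -1" --pt "-0.021 -0.024 -0.085 0 0 0 -1" --pt "-0.025 -0.0285 -0.102 0 0 0 -1" --pt "-0.0276 -0.0315 -0.1125 0 0 0 -1" --pt "-0.0276 -0.0315 -0.1125 0 0 0 -1"

```text
time: 17.62
eef_pos: [0.4539, 0.3967, 0.2726]
tool_rot: [-0.335, 0.925, -0.085, 0.157]
force: [-0.1, -0.5, -1.1]
width: 0.214
```

```bash
python3 - <<'E'
from h import *
o,R=st()
P,Rp=place(5.9-135,.097,.093,.027,GS); print(P)
r=(R.inv()*Rp).as_rotvec(); print(np.degrees(r),np.degrees(np.linalg.norm(r)))
for f in np.linspace(0,1,6): print(f,(R*Ro.from_rotvec(r*f)).as_matrix()[:,2],(R*Ro.from_rotvec(r*f)).as_matrix()[:,0])
E
```

```text
t 17.62 p [0.4539 0.3967 0.2726] F [-0.1 -0.5 -1.1] w 0.214 q [-0.38  0.57 -0.86  1.82  0.93  1.04  0.59]
[ 0.4913 -0.0545  0.1122]
[  0.3563  26.2791 168.8137] 170.84720157336113
0.0 [ 0.347  -0.0524 -0.9364] [-0.7268 -0.6461 -0.2332]
0.2 [ 0.2677 -0.0891 -0.9594] [-0.9602 -0.1074 -0.258 ]
0.4 [ 0.1813 -0.0733 -0.9807] [-0.8619  0.4684 -0.1944]
0.6000000000000001 [ 0.1177 -0.0103 -0.993 ] [-0.4659  0.8825 -0.0644]
0.8 [ 0.0988  0.0781 -0.992 ] [0.0912 0.992  0.0872]
1.0 [ 0.1311  0.1613 -0.9781] [0.6169 0.7591 0.2079]
```

```bash
cat >> h.py <<'E'
def rows(Pt,Rt,n,k=8):
    o=get_obs();p=o['eef_pos'];R=Ro.from_quat(o['tool_rot']);r=(R.inv()*Rt).as_rotvec();d=R.inv().apply(Pt-p)
    for i in range(1,k+1):
        f=min(1,i/n); print([*(float(x) for x in np.round(d*f,3)),*(float(x) for x in np.round(np.degrees(r*f),1)),-1])
E
cat > go.py <<'E'
import sys
from h import *
st();P,Rp=place(5.9-135,.097,.093,.027,GS)
rows(P+[0,0,.15],Rp,float(sys.argv[1]))
E
python3 go.py 25
```

```text
t 17.62 p [0.4539 0.3967 0.2726] F [-0.1 -0.5 -1.1] w 0.214 q [-0.38  0.57 -0.86  1.82  0.93  1.04  0.59]
[0.011, -0.015, 0.002, 0.0, 1.1, 6.8, -1]
[0.021, -0.029, 0.004, 0.0, 2.1, 13.5, -1]
[0.032, -0.044, 0.006, 0.0, 3.2, 20.3, -1]
[0.043, -0.058, 0.007, 0.1, 4.2, 27.0, -1]
[0.053, -0.073, 0.009, 0.1, 5.3, 33.8, -1]
[0.064, -0.087, 0.011, 0.1, 6.3, 40.5, -1]
[0.075, -0.102, 0.013, 0.1, 7.4, 47.3, -1]
[0.085, -0.116, 0.015, 0.1, 8.4, 54.0, -1]
```

jog_arm --pt "0.011 -0.015 0.002 0.0 1.1 6.8 -1" --pt "0.021 -0.029 0.004 0.0 2.1 13.5 -1" --pt "0.032 -0.044 0.006 0.0 3.2 20.3 -1" --pt "0.043 -0.058 0.007 0.1 4.2 27.0 -1" --pt "0.053 -0.073 0.009 0.1 5.3 33.8 -1" --pt "0.064 -0.087 0.011 0.1 6.3 40.5 -1" --pt "0.075 -0.102 0.013 0.1 7.4 47.3 -1" --pt "0.085 -0.116 0.015 0.1 8.4 54.0 -1"

```text
time: 18.28
eef_pos: [0.465, 0.25, 0.2658]
tool_rot: [0.131, 0.985, -0.031, 0.11]
force: [0.9, 0.9, -1.2]
width: 0.223
```

```bash
python3 go.py 17
```

```text
t 18.28 p [0.465  0.25   0.2658] F [ 0.9  0.9 -1.2] w 0.223 q [-0.17  0.45 -0.72  1.94  0.67  0.89  0.04]
[-0.006, -0.017, 0.002, -0.0, 1.1, 6.7, -1]
[-0.012, -0.034, 0.004, -0.0, 2.1, 13.5, -1]
[-0.018, -0.051, 0.006, -0.0, 3.2, 20.2, -1]
[-0.024, -0.067, 0.009, -0.0, 4.2, 26.9, -1]
[-0.03, -0.084, 0.011, -0.0, 5.3, 33.7, -1]
[-0.035, -0.101, 0.013, -0.1, 6.4, 40.4, -1]
[-0.041, -0.118, 0.015, -0.1, 7.4, 47.1, -1]
[-0.047, -0.135, 0.017, -0.1, 8.5, 53.9, -1]
```

jog_arm --pt "-0.006 -0.017 0.002 0 1.1 6.7 -1" --pt "-0.012 -0.034 0.004 0 2.1 13.5 -1" --pt "-0.018 -0.051 0.006 0 3.2 20.2 -1" --pt "-0.024 -0.067 0.007 0 4.2 26.9 -1" --pt "-0.03 -0.084 0.009 0 5.3 33.7 -1" --pt "-0.035 -0.101 0.011 -0.1 6.4 40.4 -1" --pt "-0.041 -0.118 0.012 -0.1 7.4 47.1 -1" --pt "-0.047 -0.135 0.014 -0.1 8.5 53.9 -1"

```text
time: 18.95
eef_pos: [0.4769, 0.1073, 0.2673]
tool_rot: [0.564, 0.824, 0.033, 0.042]
force: [-0.7, -0.2, -1.1]
width: 0.218
```

```bash
python3 go.py 9
```

```text
t 18.95 p [0.4769 0.1073 0.2673] F [-0.7 -0.2 -1.1] w 0.218 q [ 0.14  0.36 -0.58  2.    0.34  0.76 -0.27]
[-0.017, -0.005, 0.001, -0.0, 1.1, 6.7, -1]
[-0.035, -0.01, 0.001, -0.0, 2.1, 13.5, -1]
[-0.052, -0.015, 0.002, -0.0, 3.2, 20.2, -1]
[-0.069, -0.02, 0.002, -0.1, 4.2, 26.9, -1]
[-0.087, -0.025, 0.003, -0.1, 5.3, 33.7, -1]
[-0.104, -0.03, 0.004, -0.1, 6.3, 40.4, -1]
[-0.121, -0.036, 0.004, -0.1, 7.4, 47.2, -1]
[-0.139, -0.041, 0.005, -0.1, 8.4, 53.9, -1]
```

jog_arm --pt "-0.017 -0.005 0.001 0 1.1 6.7 -1" --pt "-0.035 -0.01 0.001 0 2.1 13.5 -1" --pt "-0.052 -0.015 0.002 0 3.2 20.2 -1" --pt "-0.069 -0.02 0.002 -0.1 4.2 26.9 -1" --pt "-0.087 -0.025 0.003 -0.1 5.3 33.7 -1" --pt "-0.104 -0.03 0.004 -0.1 6.3 40.4 -1" --pt "-0.121 -0.036 0.004 -0.1 7.4 47.2 -1" --pt "-0.139 -0.041 0.005 -0.1 8.4 53.9 -1"

```text
time: 19.62
eef_pos: [0.4899, -0.0368, 0.2626]
tool_rot: [0.872, 0.48, 0.088, -0.036]
force: [0.5, -0.2, -1.6]
width: 0.223
```

```bash
python3 go.py 1.5
```

```text
t 19.62 p [ 0.4899 -0.0368  0.2626] F [ 0.5 -0.2 -1.6] w 0.223 q [ 0.45  0.36 -0.42  2.   -0.01  0.69 -0.5 ]
[-0.009, 0.007, -0.001, -0.1, 0.7, 4.5, -1]
[-0.014, 0.011, -0.002, -0.1, 1.0, 6.7, -1]
[-0.014, 0.011, -0.002, -0.1, 1.0, 6.7, -1]
[-0.014, 0.011, -0.002, -0.1, 1.0, 6.7, -1]
[-0.014, 0.011, -0.002, -0.1, 1.0, 6.7, -1]
[-0.014, 0.011, -0.002, -0.1, 1.0, 6.7, -1]
[-0.014, 0.011, -0.002, -0.1, 1.0, 6.7, -1]
[-0.014, 0.011, -0.002, -0.1, 1.0, 6.7, -1]
```

jog_arm --pt "-0.009 0.007 -0.001 -0.1 0.7 4.5 -1" --pt "-0.014 0.011 -0.002 -0.1 1.0 6.7 -1" --pt "-0.014 0.011 -0.002 -0.1 1.0 6.7 -1" --pt "-0.014 0.011 -0.002 -0.1 1.0 6.7 -1" --pt "-0.014 0.011 -0.002 -0.1 1.0 6.7 -1" --pt "-0.014 0.011 -0.002 -0.1 1.0 6.7 -1" --pt "-0.014 0.011 -0.002 -0.1 1.0 6.7 -1" --pt "-0.014 0.011 -0.002 -0.1 1.0 6.7 -1"

```text
time: 20.28
eef_pos: [0.493, -0.0526, 0.2635]
tool_rot: [0.896, 0.431, 0.095, -0.044]
force: [-0.2, -0.2, -1.2]
width: 0.217
```

```bash
python3 - <<'E'
from h import *
o,R=st()
P,Rp=place(5.9-135,.097,.093,.027,GS); print(rel(P+[0,0,.15],Rp))
s=take('scene','s11');t=take('top','t11')
a=cv2.resize(s['pixels'][120:245,190:340],(480,400),interpolation=cv2.INTER_CUBIC)
b=cv2.resize(t['pixels'][130:230,230:310],(320,400),interpolation=cv2.INTER_CUBIC)
cv2.imwrite('pics/s11c.png',cv2.cvtColor(np.hstack([a,b]),cv2.COLOR_RGB2BGR))
def circ(m):
    A=np.c_[2*m,np.ones(len(m))]; x=np.linalg.lstsq(A,(m**2).sum(1),rcond=None)[0]; return x[:2],np.sqrt(x[2]+x[:2]@x[:2])
for z in(s,t):
    Q=cloud(z).reshape(-1,3);c=z['pixels'].reshape(-1,3).astype(float);sat=(c.max(1)-c.min(1))/np.maximum(c.max(1),1)
    r=np.hypot(*(Q[:,:2]-pc[:2]).T)
    k=(r<.055)&(Q[:,2]>.15)&(Q[:,2]<.29)&(sat<.3)&(c.max(1)>50);m=Q[k]
    print(np.histogram(m[:,2],bins=np.arange(.15,.29,.005))[0])
    m=m[(m[:,2]>.243)&(m[:,2]<.262)]; C,rad=circ(m[:,:2]); A=np.c_[m[:,:2]-pc[:2],np.ones(len(m))];x=np.linalg.lstsq(A,m[:,2],rcond=None)[0]
    print('rim',len(m),C-pc[:2],rad,x[2],np.degrees(x[:2]))
    m=Q[(r<.022)&(Q[:,2]>.16)&(Q[:,2]<.2)]
    if len(m)>10:
        A=np.c_[m[:,:2]-pc[:2],np.ones(len(m))];x=np.linalg.lstsq(A,m[:,2],rcond=None)[0];print('floor',len(m),x[2],np.degrees(x[:2]))
E
```

```text
t 20.28 p [ 0.493  -0.0526  0.2635] F [-0.2 -0.2 -1.2] w 0.217 q [ 0.48  0.36 -0.4   2.   -0.05  0.69 -0.53]
(array([-0.0027, -0.0002,  0.0008]), array([ 0.14, -0.04,  0.48]))
[ 0  0  0  0  1 10 19 20 22 17 23 29 33 33 38 49 51 45 48 65 37  7  1  0
  0  0  0]
rim 124 [ 0.001 -0.005] 0.03756591023988629 0.24846516511605754 [-1.1989 -3.2392]
[  0   0   0   0  16 159  84  13  10   8   0   2   1   2   3   6   2  12
  13  61  53   8   0   0   0   0   0]
rim 127 [-0.0028 -0.0034] 0.03773876192842096 0.24955106025697846 [-1.2016 -2.5709]
floor 154 0.17872557147239834 [ 0.4916 -1.7215]
```

View pics/s11c.png

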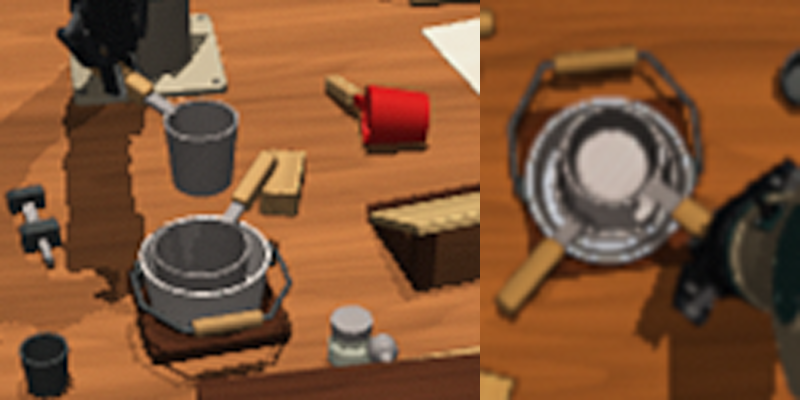

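```bash
python3 - <<'E'
from h import *
o,R=st(); print(R.inv().apply([2.2,-1,0]))
for dz in (0,.05,.1,.141,.154): print(dz,R.inv().apply([.003,0,-dz]))
E
```

```text
t 20.38 p [ 0.493  -0.053   0.2635] F [ 0.6 -0.  -1.5] w 0.22 q [ 0.48  0.36 -0.4   2.   -0.05  0.69 -0.53]
[0.5804 2.3421 0.1336]
0 [0.0018 0.0023 0.0004]
0.05 [-0.0086  0.0021  0.0493]
0.1 [-0.019   0.0019  0.0982]
0.141 [-0.0276  0.0018  0.1383]
0.154 [-0.0303  0.0017  0.151 ]
```

jog_arm --pt "0 0.002 0.01 0.6 2.3 0.1 -1" --pt "-0.004 0.002 0.028 0.6 2.3 0.1 -1" --pt "-0.0086 0.002 0.049 0.6 2.3 0.1 -1" --pt "-0.0135 0.002 0.073 0.6 2.3 0.1 -1" --pt "-0.018 0.002 0.094 0.6 2.3 0.1 -1" --pt "-0.022 0.002 0.112 0.6 2.3 0.1 -1" --pt "-0.0255 0.002 0.128 0.6 2.3 0.1 -1" --pt "-0.0276 0.002 0.138 0.6 2.3 0.1 -1"

```text
time: 21.05
eef_pos: [0.4955, -0.0535, 0.1211]
tool_rot: [0.895, 0.429, 0.11, -0.058]
force: [-1.0, -0.9, -1.2]
width: 0.218
```

```bash
python3 - <<'E'
from h import *
o,R=st()
P,Rp=place(5.9-135,.097,.093,.027,GS); print(P,rel(P,Rp))
s=take('scene','s12');t=take('top','t12')
a=cv2.resize(s['pixels'][120:245,190:340],(480,400),interpolation=cv2.INTER_CUBIC)
b=cv2.resize(t['pixels'][130:230,230:310],(320,400),interpolation=cv2.INTER_CUBIC)
cv2.imwrite('pics/s12c.png',cv2.cvtColor(np.hstack([a,b]),cv2.COLOR_RGB2BGR))
E
```

```text
t 21.05 p [ 0.4955 -0.0535  0.1211] F [-1.  -0.9 -1.2] w 0.218 q [ 0.46  0.61 -0.37  2.14 -0.04  0.3  -0.48]
[ 0.4913 -0.0545  0.1122] (array([-0.0055, -0.0026,  0.0078]), array([-0.55, -2.29,  0.26]))
```

View pics/s12c.png

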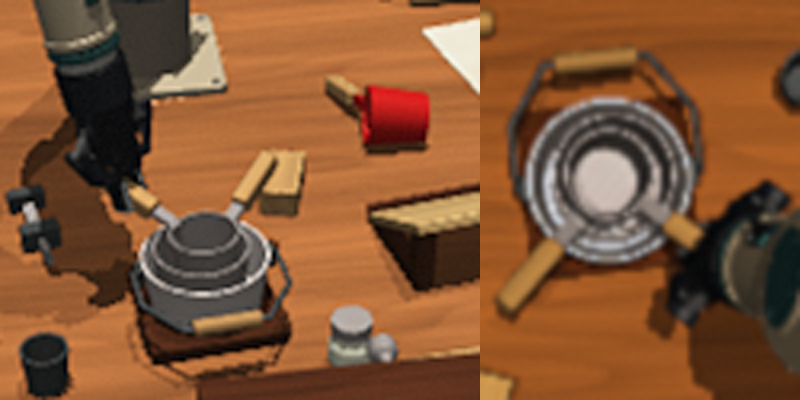

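jog_arm --pt "-0.0005 0 0.002 0 0 0 -1" --pt "-0.001 0 0.004 0 0 0 -1" --pt "-0.0013 0 0.006 0 0 0 -1" --pt "-0.0017 0 0.008 0 0 0 -1" --pt "-0.0021 0 0.0095 0 0 0 -1" --pt "-0.0024 0 0.011 0 0 0 -1" --pt "-0.0024 0 0.011 0 0 0 -1" --pt "-0.0024 0 0.011 0 0 0 -1"

```text
time: 21.82
eef_pos: [0.4964, -0.0537, 0.1123]
tool_rot: [0.895, 0.429, 0.111, -0.056]
force: [-4.1, -2.8, 8.7]
width: 0.22
```

```bash
python3 - <<'E'
from h import *
st()
E
python3 seat.py 13 .045 .095 .11 .02 .05
```

```text
t 21.82 p [ 0.4964 -0.0537  0.1123] F [-4.1 -2.8  8.7] w 0.22 q [ 0.46  0.63 -0.37  2.15 -0.03  0.28 -0.48]
t 21.82 p [ 0.4964 -0.0537  0.1123] F [-4.1 -2.8  8.7] w 0.22 q [ 0.46  0.63 -0.37  2.15 -0.03  0.28 -0.48]
top rim n 91 z [0.0971 0.1025 0.1065] circ [ 0.0022 -0.0008] 0.03673050733678877
  rim slopes deg [-0.6168  1.5064]
  floor z 0.03194257420573097 slopes [-1.1708  1.9084]
  handles az hist (pail frame) (array([ 0,  4, 29, 35,  6,  0,  0,  0,  0,  0,  0,  0,  0,  0,  0,  0,  0,
        0,  0,  0, 61, 75,  0,  0]), array([-180, -165, -150, -135, -120, -105,  -90,  -75,  -60,  -45,  -30,
        -15,    0,   15,   30,   45,   60,   75,   90,  105,  120,  135,
        150,  165,  180]))
  az 135.40675114088356 136
  az -133.64367028767947 74
  roller top 111 [0.0685 0.0748 0.08  ] 0.10393424858799967
scene rim n 127 z [0.096  0.1008 0.1069] circ [ 0.0055 -0.0014] 0.03661890630102509
  rim slopes deg [0.6474 0.1979]
  roller top 125 [0.0658 0.0741 0.0806] 0.11181315887364603
```

View pics/s13c.png

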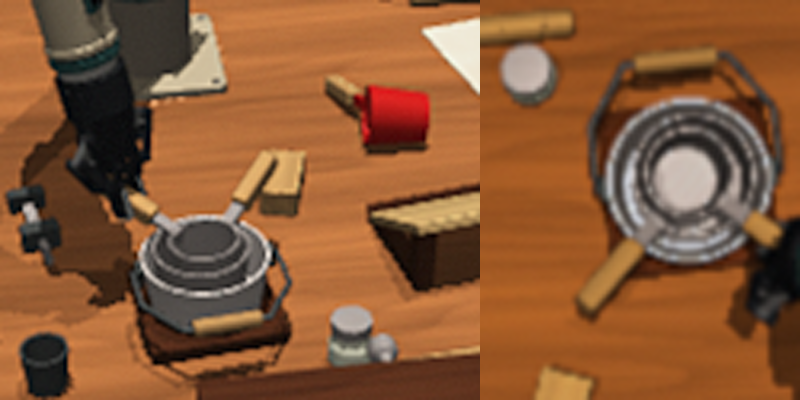

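jog_arm --pt "0 0 0 0 0 0 -0.4" --pt "0 0 0 0 0 0 -0.2" --pt "0 0 0 0 0 0 0" --pt "0 0 0 0 0 0 0.1" --pt "0 0 -0.012 0 0 0 0.1" --pt "0 0 -0.04 0 0 0 0.1" --pt "0 0 -0.075 0 0 0 0.1" --pt "0 0 -0.115 0 0 0 0.1"

```text
time: 22.58
eef_pos: [0.4778, -0.0754, 0.2229]
tool_rot: [0.895, 0.429, 0.11, -0.058]
force: [0.7, -2.2, -0.1]
width: 0.548
```

```bash
python3 seat.py 14 .045 .095 .11 .02 .05; python3 - <<'E'
from h import *
o,R=st(); print(R.inv().apply([-.06,-.12,.06]))
E
```

```text
t 22.58 p [ 0.4778 -0.0754  0.2229] F [ 0.7 -2.2 -0.1] w 0.548 q [ 0.59  0.42 -0.45  2.07 -0.08  0.57 -0.43]
top rim n 97 z [0.096  0.102  0.1073] circ [0.002  0.0025] 0.03716173948904459
  rim slopes deg [-1.2648 -2.0278]
  floor z 0.03131502248130283 slopes [-0.55   -0.4044]
  handles az hist (pail frame) (array([ 0,  0, 60, 73,  0,  0,  0,  0,  0,  0,  0,  0,  0,  0,  0,  0,  0,
        0,  0,  0, 62, 74,  0,  0]), array([-180, -165, -150, -135, -120, -105,  -90,  -75,  -60,  -45,  -30,
        -15,    0,   15,   30,   45,   60,   75,   90,  105,  120,  135,
        150,  165,  180]))
  az 135.43535431216856 136
  az -134.14854526050445 133
  roller top 111 [0.0678 0.0754 0.0806] 0.10390566265957987
scene rim n 124 z [0.0957 0.1006 0.1066] circ [0.0051 0.0003] 0.0364561963760108
  rim slopes deg [-1.0175 -2.5648]
  roller top 124 [0.0655 0.0745 0.081 ] 0.1119193213380717
t 22.68 p [ 0.4817 -0.0777  0.2276] F [ 0.3 -1.   0.1] w 0.545 q [ 0.59  0.42 -0.45  2.07 -0.08  0.57 -0.43]
[-0.1119  0.0287 -0.0908]
```

View pics/s14c.png

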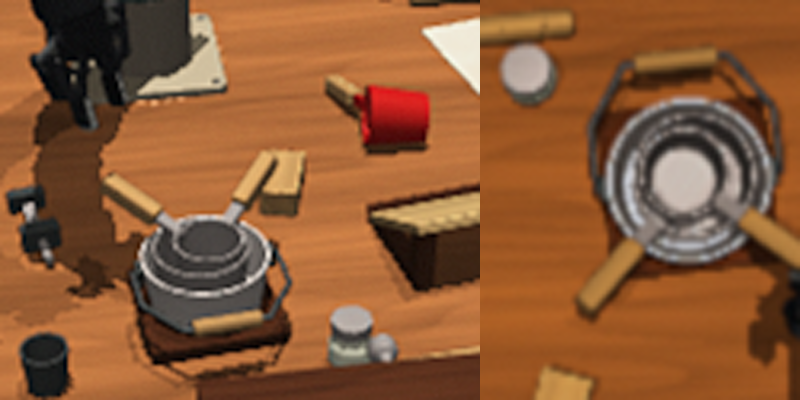

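```bash
python3 - <<'E'
from ov import *
def circ(m):
    A=np.c_[2*m,np.ones(len(m))]; x=np.linalg.lstsq(A,(m**2).sum(1),rcond=None)[0]; return x[:2],np.sqrt(x[2]+x[:2]@x[:2])
for tag in('t14','s14','t13','s13'):
    z=load(tag);Q=cloud(z).reshape(-1,3);c=z['pixels'].reshape(-1,3).astype(float);sat=(c.max(1)-c.min(1))/np.maximum(c.max(1),1)
    C=pc[:2]+np.array([.003,.001]);d=Q[:,:2]-C;r=np.hypot(*d.T);az=np.degrees(np.arctan2(d[:,1],d[:,0]))
    k=(r>.033)&(r<.040)&(Q[:,2]>.09)&(Q[:,2]<.115)&(sat<.3)
    print(tag,[(a,int((k&(az>=a)&(az<a+45)).sum()),round(float(np.percentile(Q[k&(az>=a)&(az<a+45)][:,2],70)),4)) for a in range(-180,180,45) if (k&(az>=a)&(az<a+45)).sum()>3])
a=np.radians(5.9-134.1);px=np.array([np.cos(a),np.sin(a),0]);RR=Rpan(px,[0,0,1])
g=pc+[.003,.001,0]+px*.097+[0,0,.027+.093]
A=draw('t14',225,140,66,60,6,g,RR)
B=draw('s14',220,165,66,60,6,g,RR)
cv2.imwrite('pics/ov5.png',np.hstack([A,B]))
E
```

```text
t14 [(-180, 7, 0.1037), (-135, 9, 0.1053), (-90, 4, 0.1054), (-45, 13, 0.1021), (0, 13, 0.1009), (45, 10, 0.1037), (90, 8, 0.1007), (135, 8, 0.1014)]
s14 [(-180, 7, 0.0983), (-135, 9, 0.1058), (-90, 12, 0.1032), (-45, 19, 0.1002), (0, 15, 0.0982), (45, 9, 0.1013), (90, 17, 0.1024), (135, 11, 0.0979)]
t13 [(-180, 8, 0.102), (-135, 14, 0.1026), (-90, 16, 0.101), (-45, 14, 0.102), (0, 14, 0.104), (45, 11, 0.1032), (90, 7, 0.1065), (135, 7, 0.1045)]
s13 [(-180, 10, 0.1014), (-135, 12, 0.1025), (-90, 9, 0.0991), (-45, 14, 0.0995), (0, 24, 0.102), (45, 9, 0.1063), (90, 4, 0.1044), (135, 9, 0.0995)]
```

View pics/ov5.png

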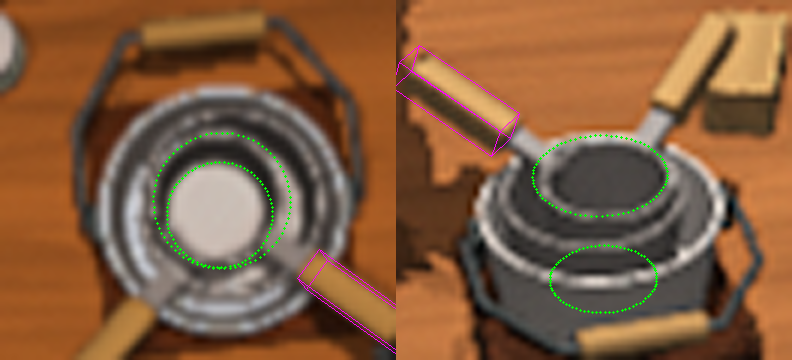

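jog_arm --pt "0 0 -0.01 0 0 0 0.1" --pt "0 0 -0.02 0 0 0 0.1" --pt "0 0 -0.03 0 0 0 0.1" --pt "0 0 -0.04 0 0 0 0.1" --pt "0 0 -0.05 0 0 0 0.1" --pt "0 0 -0.05 0 0 0 0.1" --pt "0 0 -0.05 0 0 0 0.1" --pt "0 0 -0.05 0 0 0 0.1"

```text
time: 23.35
eef_pos: [0.4712, -0.0855, 0.2706]
tool_rot: [0.895, 0.429, 0.111, -0.057]
force: [0.6, 0.5, -0.6]
width: 0.548
```

```bash
python3 seat.py 15 .045 .095 .11 .02 .05; python3 - <<'E'
from h import *
a=load('top0')['pixels'];b=load('t15')['pixels'];s=load('s15')['pixels']
cv2.imwrite('pics/cmp.png',cv2.cvtColor(np.hstack([cv2.resize(b,(400,300)),cv2.resize(cv2.absdiff(a,b),(400,300))]),cv2.COLOR_RGB2BGR))
E
```

```text
t 23.35 p [ 0.4712 -0.0855  0.2706] F [ 0.6  0.5 -0.6] w 0.548 q [ 0.64  0.35 -0.47  2.02 -0.11  0.7  -0.39]
top rim n 90 z [0.0975 0.1018 0.106 ] circ [0.0023 0.0019] 0.03700213353028375
  rim slopes deg [-1.3429 -0.3991]
  floor z 0.030844924215087822 slopes [-1.0883  0.1717]
  handles az hist (pail frame) (array([ 0,  0, 59, 74,  0,  0,  0,  0,  0,  0,  0,  0,  0,  0,  0,  0,  0,
        0,  0,  0, 62, 74,  0,  0]), array([-180, -165, -150, -135, -120, -105,  -90,  -75,  -60,  -45,  -30,
        -15,    0,   15,   30,   45,   60,   75,   90,  105,  120,  135,
        150,  165,  180]))
  az 135.3815853446917 136
  az -134.2661703848376 133
  roller top 111 [0.0681 0.0752 0.0796] 0.10393185928202056
scene rim n 121 z [0.0953 0.1008 0.1056] circ [0.0053 0.0014] 0.03676667803578681
  rim slopes deg [-0.9131 -1.9554]
  roller top 125 [0.0646 0.0739 0.0804] 0.1114684342946569
```

View pics/cmp.png

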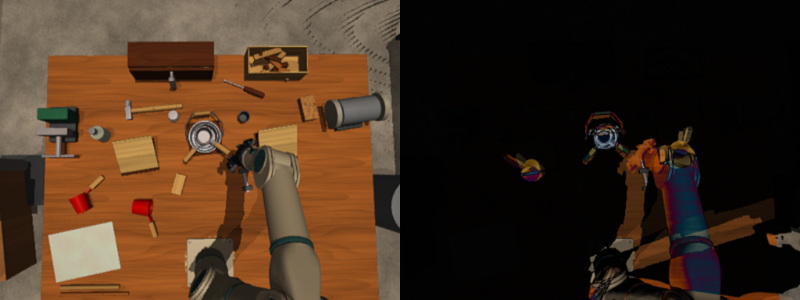

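View pics/s15.png

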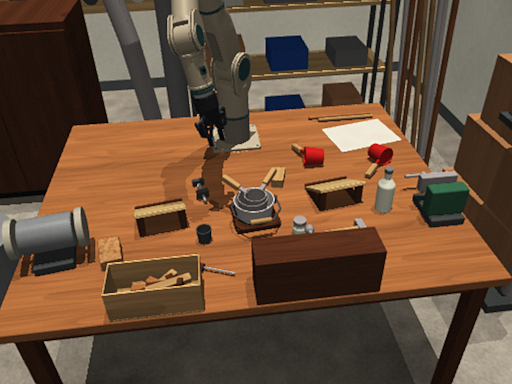

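Only the bail, the two pans and the arm with its shadow differ from the first picture. Both pans are seated and the gripper is clear of everything, so I'm handing in.

```bash
python3 -c "
from rig import hand_in; print(hand_in())"
```

```text
the job is handed in; nothing more can be done
None
```

The job is done and handed in at about 23.5 s. The bail lies on the far side, the large pan stands in the pail, and the small pan stands in the large one.

**Bail:** My first press slipped over the roller to its far side, with about 23 N on the tool. I lifted, came down on top of it, and pressed it to its stop with about 40 N at the fingertips. The roller's visible surface now reads about 75 mm high at 104–111 mm from the pail's axis, so the bail lies level.

**Large pan:** After release, its inner floor read 27 mm high and its rim 93 mm, as they should when it is seated. Its handle points at +135° in the pail's frame.

**Small pan:** Its inner floor read 31 mm and its rim about 102 mm. Its handle points at −134°, so the two handles are about 90° apart, both on the near side.

**Disagreement:** The small pan's rim slopes measured between 0 and 2.5° and differed between cameras and shots. I took this as depth noise because the floor fit (slope about 1° or less) and the model overlay both look flat.

**Everything else:** Comparing the top picture with the first one, only the bail, the pans and the arm with its shadow had changed. The arm's shadow and links partly cover the clamp in that picture, but it looks to be in the same place in the other camera.

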